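Run the loaded carrier board out to the gauge and hold it

ROBOT

A 6-joint arm with a two-finger parallel gripper is mounted at the origin on a cart in front of the work surface, level with it; the furniture and walls round the work are solid. World frame = base frame: x ahead of the robot, y to its left, z up, the work surface at z = 0. Lengths are in mm, angles in rad, forces in N, time in s.
With the tool pointing down it reaches from about 325 to 850 mm from the base axis. Payload 4.4 kg.
Tool frame: the origin (TCP) lies at the very end of the fingers, on their centre line; the grasp point (between the pads) lies 19 mm behind it (arm.grasp_offset is the distance from the TCP to the grasp point, in mm); z points along the fingers, y is the direction in which the jaws open and shut (so a half turn about z gives the same grasp; the last joint's range is limited). The gripper opens to 94 mm and grips with 3 to 60 N. Pads are 16 mm wide; open, the fingers measure 119 mm over their backs; the gripper's body (75 mm by 177 mm) begins 78 mm behind the grasp point.
Start: joints at [-1.395, 0.207, 1.542, -0, 1.393, -0.15], TCP at [184.571, -544.574, 182.547] pointing down, gripper open.
Joint ranges: [-2.73, 2.73], [-0.86, 2.22], [0.23, 2.46], [-1.11, 4.25], [0.08, 2.63], [-2.82, 2.82]. Speed limits (rad/s): [2.79, 2.79, 3.14, 3.14, 3.14, 3.14].

INTERFACE

Orientations are given as [roll, pitch, yaw] about the fixed x, y, z axes, in that order (R = Rz(yaw) Ry(pitch) Rx(roll)).
In Python, from plant import arm gives the robot as it stands.
- The arm moves only by the shell command python3 -m pendant 'ROWS' [OPENING]. ROWS is text: rows parted by semicolons, each of 4 numbers parted by spaces: the shift along the tool's x, y, z in m, then the turn about the tool's z in rad. A call has 1 to 20 rows; each row shifts and turns the commanded pose from where the row before left it, along the tool's axes as they then stand; what a row does not reach is not made up. A row lasts 1/8 s, in which the tool goes at most 62.5 mm and 10.7 degrees, less where a joint would pass 70% of its speed; a pose out of reach is approached as far as the arm can. A call with a gripper value outside its range is refused whole. OPENING is the closure, from -1 (fully open) to 1 (shut), so that 0 is half open, set as the call begins (- or left out, the last holds). The fingers move at their own pace and stop on an object; the grip force is fixed at half the most. Time passes only in rows, so rows that do not move let the fingers close. It gives the time, the measured TCP pose, the force and the opening at its end, in the units of the state.
- arm.read_state(): the state, without advancing time (a new reading comes with each control period).
- arm.grab_frame(name): name is "scene" or "top" or "wrist"; returns (picture, depth): 384x512x3 uint8, blue, green, red; 384x512 float32, mm along the optical axis (not along the pixel's ray), 0 where there is no reading.
- arm.get_calibration(name): a dict with "fx", "fy", "cx", "cy" (pixels), "xyz" and "orientation" of the camera in the world. Camera axes: x right, y up, looking along -z (the intrinsics and any distortion apply to the point x, -y, -z); pixel columns grow to the right and rows downward; lengths in mm; the calibration is good to about 2 mm. A picture is of the moment at which its call begins: read the wrist's pose just before it. get_calibration takes no time and is no camera call; for the wrist camera it gives the pose at the moment of the call.
- arm.job_done(): hands the job in, once; it reports no verdict.
The state is a dict: "t": time; "qpos": joint angles; "joint_vel": joint speeds; "joint_torque": joint torques, N m; "tcp_pos": TCP position; "ee_rot": TCP orientation; "ft_force": force on the tool from outside, world axes, zero at the start; "ft_torque": the same for the moment, N m; "width": finger opening in mm.
Only numpy, scipy, OpenCV 4.12 (cv2) and the standard library are available. Lean on these libraries where they do the work, as an engineer would, in place of code of your own. Each camera call takes 0.05 s, during which the arm holds its last target.

TASK

Lift the steel die out of the parts bin and set it down flat in the middle of the rubber pad on the carrier board, and let go of it. Then take the board by its grip block and slide it - do not lift it off the stack of plates - straight out, square to the stack, until its outer end is level with the gauge's pointer; it would tip over there, so finish still holding the grip block, with the board lying flat on the stack and the die on its pad. Leave the collar, the coupon and the screwdriver alone.

Things in the scene. Friction and masses are not known exactly. Their poses are not given: they have to be found in the camera images.
- riser_edge (a point): Middle of the upper edge of a fixed stack of two drilled orange-brown fixture plates (together 155 mm wide along x, 170 mm long along y, 54 mm high), over which the board is run out. Its y axis points straight outward over the edge (the direction of the slide), x along the edge, z up; the stack extends 170 mm behind this point.
- board_edge (a point): Middle of the outer end face of the loose carrier board (80 mm wide along x, 260 mm long along y, 10 mm thick, brown with a grey top, about 0.7 kg with its fittings), half-way up its thickness. Its y axis points outward along the board. The board lies on the stack and at first overhangs its edge by 20 to 50 mm.
- board_grip (a point): Where to take the board: the centre line of an aluminium grip block bolted upright on the board's tail, 105 mm behind the board's middle (235 mm behind its outer end). The block is 36 mm wide (board x), 22 mm thick (along the board, y) and stands 34 mm above the board's top face; this point is 19 mm above that face. Axes as the board's.
- pad_top (a point): Centre of the top face of the black rubber pad, 64 x 64 x 2 mm, fixed on the board 40 mm behind its outer end. Axes as the board's.
- board: The same carrier board; origin at the centre of its underside, y along its length outward, z up.
- riser: The same stack of plates; origin on the table under its centre, y outward in the slide direction.
- gauge: Fixed set-out gauge standing on the table beside the path of the board, on the +x side of it: round steel foot of 52 mm, post 90 mm high, and a pointer level with the board's top that points toward the board. Origin at the centre of the foot's underside; axes parallel to the stack's (y is the slide direction). The pointer lies at y = 0 of this frame.
- gauge_tip (a point): Tip of the gauge's pointer, 64 mm above the table and about 16 mm beside the board's long edge when the board lies in the middle of the stack. The board's outer end must come level with it along the slide direction: 138 to 172 mm out from the stack's edge, past the board's balance point.
- bin_floor (a point): Centre of the inner floor, 2 mm above the table, of a fixed open parts bin of yellow plastic. Inside it is 100 mm long (along its x) and 80 mm wide (along its y); the walls are 50 mm high, the front one (-x) 25 mm. The die lies flat in it; small pins printed on the floor cannot be touched.
- die_center (a point): Centre of the steel die, a light grey block of 30 mm (its x) by 40 mm (its y) by 20 mm high (z), about 0.17 kg, three small holes in its top; lies loose in the bin, its x within 0.25 rad of the bin's x. Take it across its 30 mm width.
- die: The same die; origin at the centre of its underside.
- collar_a_center (a point): Centre of a bronze ring, 26 mm across and 10 mm high, lying behind the stack. Bystander: leave alone.
- block_a_center (a point): Centre of a brown test coupon, 35 x 50 x 12 mm, lying behind the stack. Bystander: leave alone.
- driver_center (a point): Centre of a screwdriver, 190 mm long, lying to the left in front of the stack. Bystander: leave alone.
Things that resemble listed ones, but are neither listed nor needed, are in the scene too. Of the things that look like the die, take the one that is farthest to the robot's right at the start.

How it is judged:
By the outcome, as a careful person would: the job done as asked, in the order asked, and still so for the second after the job is handed in, while the arm keeps its last pose, push and grip.
It also fails if it takes over 46 s, if anything falls off the work surface, if the arm or the gripper's body presses on something with over 40 N, if the wrist force passes 120 N, or if a joint passes its speed limit or range.

## Working session

There is one attempt and no reset: what is moved stays moved. The work goes in short steps, Python scripts to look and compute and a shell command to move; the robot and the scene stay as the last step left them, time stands still between calls to the robot, and variables do not carry over. Pictures are saved under pics/ and viewed, and the job is handed in when it is done.

```bash
ls; mkdir -p pics; python3 - <<'E'
from plant import arm
import cv2,numpy as np
s=arm.read_state(); print(s)
for n in ("scene","top","wrist"):
    c=arm.get_calibration(n); print(n,c)
    im,d=arm.grab_frame(n); cv2.imwrite(f"pics/{n}0.png",im); np.save(f"pics/{n}0.npy",d)
print(arm.read_state()['t'])
E
```

```text
pics
{'t': 0.0, 'qpos': array([-1.39450490e+00,  2.07407347e-01,  1.54294834e+00, -8.86285616e-06,
        1.39348988e+00, -1.50485335e-01]), 'joint_vel': array([-0.00079416,  0.00150692, -0.0004834 , -0.00054344,  0.00034198,
        0.0005685 ]), 'joint_torque': array([-1.48051073e-03, -3.70878661e+01, -2.81421787e+01,  6.97849179e-02,
        3.60505655e-02, -1.45870190e-04]), 'tcp_pos': array([ 184.41254262, -543.72024217,  181.40072285]), 'ee_rot': array([-3.13936389e+00, -3.29130240e-04,  3.26777969e-01]), 'ft_force': array([-0.23308643, -0.50414922, -0.35430392]), 'ft_torque': array([-0.03604185, -0.06048797,  0.04194251]), 'width': 94.27456410030055}
scene {'fx': 436.7725790954979, 'fy': 436.7725790954979, 'cx': 247.61149725192928, 'cy': 188.3877554041598, 'xyz': array([  75.19403238, -966.77604083,  883.38844162]), 'orientation': array([ 0.9124067 , -0.0141698 , -0.49350713])}
top {'fx': 389.2696933575925, 'fy': 389.2696933575925, 'cx': 251.17716927216134, 'cy': 191.42418216706682, 'xyz': array([ 463.96695789,  -58.15543089, 1121.35100422]), 'orientation': array([ 7.39509778e-02,  1.07708900e-03, -1.56992335e+00])}
wrist {'fx': 322.06502666293005, 'fy': 322.06502666293005, 'cx': 255.16386917920522, 'cy': 193.8685539501985, 'xyz': array([ 264.24175348, -517.25912588,  382.30869368]), 'orientation': array([-0.28936904,  0.0023798 , -1.24413991])}
0.15
```

View pics/scene0.png

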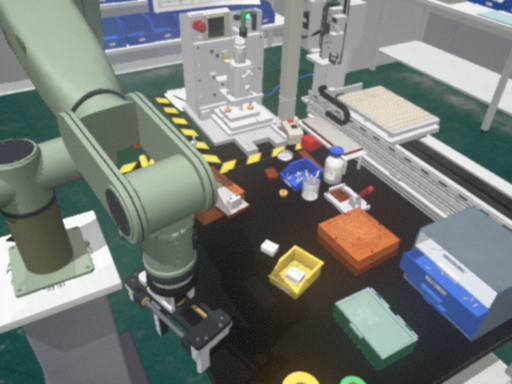

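View pics/top0.png

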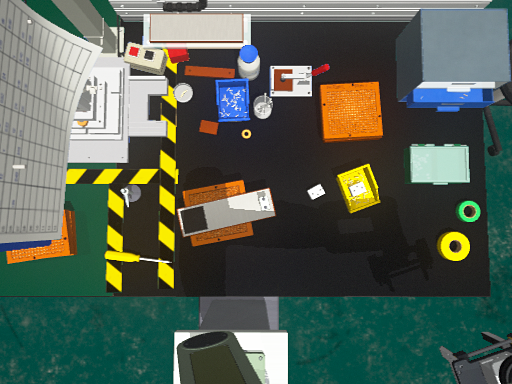

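View pics/wrist0.png

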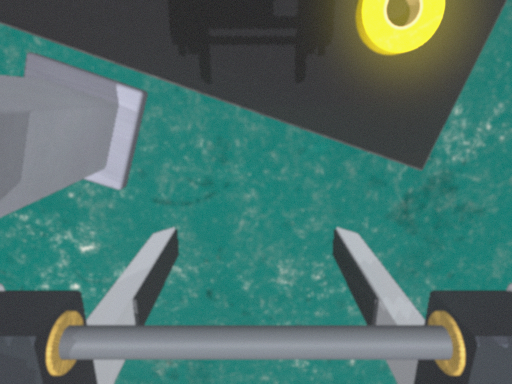

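The top view shows:
- board at px (225,212), its outer end to the left
- gauge at (130,193)
- yellow bin at (357,188)
- screwdriver at (138,258)
- collar at (246,133) and coupon at (208,127)

Two things could be the die: the white block in the bin (357,188) and a loose one at (316,191). The one in the bin is farthest right, which also fits "in the bin". I'll check with close crops.

```bash
cat > h.py <<'E'
import numpy as np, cv2
from scipy.spatial.transform import Rotation as R
def pose(c): return R.from_euler('xyz',c['orientation']).as_matrix(), np.array(c['xyz'])
def ray(c,u,v):
    M,p=pose(c); d=np.array([(u-c['cx'])/c['fx'],-(v-c['cy'])/c['fy'],-1.]); return p,M@d
def onz(c,u,v,z):
    p,d=ray(c,u,v); return p+d*(z-p[2])/d[2]
def bydepth(c,u,v,D):
    p,d=ray(c,u,v); return p+d*D
def proj(c,P):
    M,p=pose(c); q=M.T@(np.asarray(P,float)-p); return np.array([c['cx']+c['fx']*q[0]/-q[2], c['cy']+c['fy']*q[1]/q[2]])
def cloud(c,D):
    v,u=np.mgrid[0:D.shape[0],0:D.shape[1]]
    M,p=pose(c); d=np.stack([(u-c['cx'])/c['fx'],-(v-c['cy'])/c['fy'],-np.ones_like(u,float)],-1)
    return p+(d@M.T)*D[...,None]
E
python3 - <<'E'
from plant import arm
from h import *
im=cv2.imread('pics/top0.png'); D=np.load('pics/top0.npy')
a=cv2.resize(im[160:280,100:285],None,fx=4,fy=4,interpolation=cv2.INTER_CUBIC); cv2.imwrite('pics/top_board.png',a)
a=cv2.resize(im[155:220,295:390],None,fx=8,fy=8,interpolation=cv2.INTER_CUBIC); cv2.imwrite('pics/top_bin.png',a)
c=arm.get_calibration('top'); P=cloud(c,D)
for n,(u,v) in dict(table=(300,240),table2=(300,110),pad=(193,220),boardmid=(225,212),plate=(215,188),plate2=(215,238),grip=(266,202),die=(358,188),die2=(316,191),gauge=(130,193)).items(): print(n,D[v,u].round(1),P[v,u].round(1))
E
```

```text
table 1116.1 [ 407.7 -197.    -2.2]
table2 1143.1 [ 787.  -200.    -1.1]
pad 1050.2 [464.5  99.9  68.5]
boardmid 1053.6 [486.2  13.8  66.6]
plate 1071.0 [552.4  42.6  54.1]
plate2 1058.1 [415.8  41.3  56.8]
grip 1023.6 [511.9 -96.   98.4]
die 1102.0 [ 555.3 -359.3   22.7]
die2 1106.1 [ 547.1 -241.1   18.2]
gauge 1086.8 [539.6 281.4  37.6]
```

View pics/top_board.png

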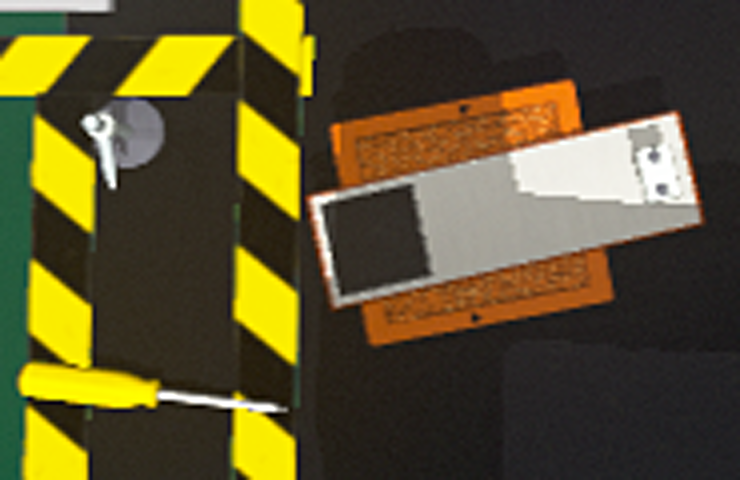

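View pics/top_bin.png

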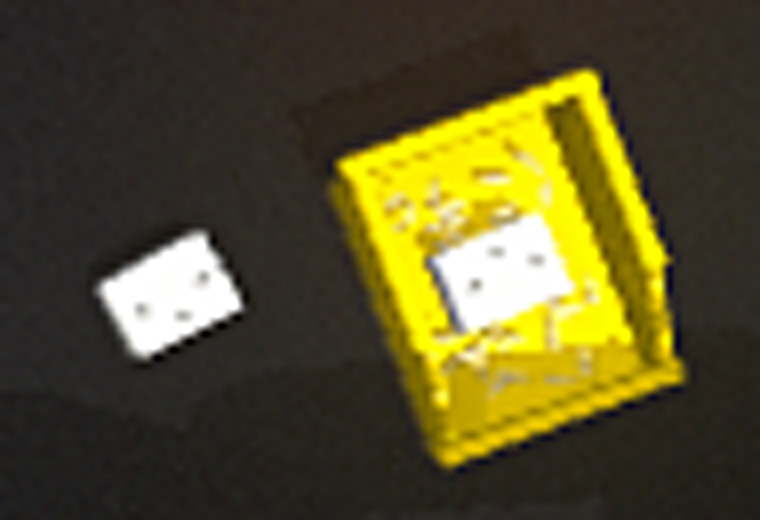

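The bin crop shows the grey block with three holes inside the yellow bin, with the other block loose to its left. I'm choosing the one in the bin (px 357,188). Next I'll measure everything.

```bash
cat > m.py <<'E'
from plant import arm
from h import *
im=cv2.imread('pics/top0.png'); D=np.load('pics/top0.npy'); c=arm.get_calibration('top'); P=cloud(c,D)
hsv=cv2.cvtColor(im,cv2.COLOR_BGR2HSV)
def rect(mask,z,name,roi):
    m=np.zeros_like(mask); u0,u1,v0,v1=roi; m[v0:v1,u0:u1]=mask[v0:v1,u0:u1]
    cs,_=cv2.findContours(m,cv2.RETR_EXTERNAL,cv2.CHAIN_APPROX_NONE); k=max(cs,key=cv2.contourArea)
    # filled blob
    f=np.zeros_like(m); cv2.drawContours(f,[k],-1,255,-1); v,u=np.nonzero(f)
    # world-plane pts, pixel corners
    W=np.array([onz(c,a,b,z)[:2] for a,b in zip(u,v)],np.float32)
    r=cv2.minAreaRect(W); ps=z and 0
    box=cv2.boxPoints(r)
    e=[box[1]-box[0],box[2]-box[1]]; px=(c['xyz'][2]-z)/c['fx']
    print(name,'mean',W.mean(0).round(1),'rectc',np.round(r[0],1),[ (round(float(np.linalg.norm(x))+px,1),round(float(np.arctan2(x[1],x[0])),3)) for x in e],'n',len(u))
    return W,box
white=((hsv[...,1]<60)&(hsv[...,2]>150)).astype(np.uint8)*255
rect(white,22,'die',(340,380,170,210))
rect(white,20,'die2',(300,330,175,205))
yel=((hsv[...,0]>20)&(hsv[...,0]<35)&(hsv[...,1]>120)&(hsv[...,2]>60)).astype(np.uint8)*255
rect(yel,40,'bin',(325,390,155,220))
hgt=P[...,2]
bd=((hgt>61)&(hgt<75)).astype(np.uint8)*255
W,b=rect(bd,64,'board(depth)',(170,290,170,250)); print(b)
blk=((hsv[...,2]<70)).astype(np.uint8)*255
bw=((hsv[...,1]<60)&(hsv[...,2]>110)).astype(np.uint8)*255
rect(bw|((blk>0)&(hgt>60)).astype(np.uint8)*255,64,'board(col)',(170,290,170,250))
pad=((hsv[...,2]<80)&(hgt>58)).astype(np.uint8)*255
rect(pad,66,'pad',(175,212,200,240))
org=(((hsv[...,0]<22)&(hsv[...,1]>120)&(hsv[...,2]>60))|(bd>0)).astype(np.uint8)*255
grip=((hgt>85)).astype(np.uint8)*255
rect(grip,98,'grip',(245,290,180,220))
E
python3 m.py
```

```text
die mean [ 553.4 -357.2] rectc [ 553.6 -357.1] [(np.float64(46.2), -1.191), (np.float64(32.7), 0.379)] n 157
die2 mean [ 545.9 -240.6] rectc [ 546.1 -240.4] [(np.float64(45.0), -1.108), (np.float64(31.9), 0.463)] n 158
bin mean [ 554.3 -355.5] rectc [ 554.1 -356.7] [(np.float64(105.9), -1.219), (np.float64(118.1), 0.352)] n 1487
board(depth) mean [485.8  10.7] rectc [486.   10.5] [(np.float64(262.2), -1.344), (np.float64(82.6), 0.227)] n 2803
[[ 417.90625  127.94036]
 [ 476.3109  -124.88539]
 [ 554.1299  -106.90862]
 [ 495.72522  145.91713]]
board(col) mean [486.1  11.3] rectc [484.8  10.9] [(np.float64(256.4), -1.344), (np.float64(80.3), 0.227)] n 2580
pad mean [465.8  98.8] rectc [465.8  98.9] [(np.float64(63.8), -1.343), (np.float64(65.2), 0.228)] n 526
grip mean [509.5 -91.3] rectc [509.5 -91.4] [(np.float64(24.4), -1.327), (np.float64(38.4), 0.244)] n 117
```

```bash
cat >> m.py <<'E'
print('---')
org=((hsv[...,0]<20)&(hsv[...,1]>130)&(hsv[...,2]>70)&(hgt>45)).astype(np.uint8)*255
m=np.zeros_like(org); m[175:252,178:258]=org[175:252,178:258]
m[bd>0]=0
n,l,st,_=cv2.connectedComponentsWithStats(m); print(st)
keep=[i for i in range(1,n) if st[i,4]>100]
v,u=np.nonzero(np.isin(l,keep)); W=np.array([onz(c,a,b,54)[:2] for a,b in zip(u,v)],np.float32)
r=cv2.minAreaRect(W); bx=cv2.boxPoints(r); print('stack',r); print(bx)
for i in keep:
    v,u=np.nonzero(l==i); Wi=np.array([onz(c,a,b,54)[:2] for a,b in zip(u,v)],np.float32); print(i,cv2.minAreaRect(Wi))
# gauge
gm=((hgt>45)&(hgt<110)&(hsv[...,2]>120)&(hsv[...,1]<60)).astype(np.uint8); gm[:180]=0;gm[215:]=0;gm[:,:110]=0;gm[:,145:]=0
print(np.array([[*p[::-1],hgt[p[0],p[1]].round()] for p in np.argwhere(gm)]).tolist())
E
python3 m.py | sed -n '/---/,$p'
python3 - <<'E'
import cv2
im=cv2.imread('pics/top0.png');cv2.imwrite('pics/g.png',cv2.resize(im[175:220,105:150],None,fx=13,fy=13,interpolation=cv2.INTER_NEAREST))
im=cv2.imread('pics/scene0.png');cv2.imwrite('pics/sc.png',cv2.resize(im[150:300,110:340],None,fx=3.4,fy=3.4,interpolation=cv2.INTER_CUBIC))
E
```

```text
---
[[     0      0    512    384 194938]
 [   183    180     63     27    912]
 [   178    216      1      1      1]
 [   179    220      1      1      1]
 [   252    221      1      1      1]
 [   191    222     63     25    754]
 [   180    225      1      1      1]]
stack ((484.712646484375, 34.488189697265625), (154.30984497070312, 169.21824645996094), 10.778348922729492)
[[393.09613  103.17589 ]
 [424.74164  -63.057007]
 [576.32916  -34.19951 ]
 [544.68365  132.03339 ]]
1 ((540.7801513671875, 45.33475875854492), (43.140968322753906, 169.71226501464844), 12.170815467834473)
5 ((425.8192138671875, 23.411766052246094), (35.19280242919922, 168.88902282714844), 11.32691764831543)
[[124.0, 188.0, 71.0], [125.0, 188.0, 72.0], [126.0, 188.0, 73.0], [122.0, 189.0, 92.0], [123.0, 189.0, 89.0], [124.0, 189.0, 85.0], [125.0, 189.0, 73.0], [126.0, 189.0, 71.0], [127.0, 189.0, 70.0], [121.0, 190.0, 89.0], [122.0, 190.0, 86.0], [123.0, 190.0, 90.0], [124.0, 190.0, 90.0], [126.0, 190.0, 73.0], [127.0, 190.0, 68.0], [128.0, 190.0, 68.0], [121.0, 191.0, 91.0], [122.0, 191.0, 91.0], [123.0, 191.0
[... 474 characters left out ...]
5.0, 195.0, 67.0], [126.0, 195.0, 66.0], [127.0, 195.0, 68.0], [125.0, 196.0, 64.0], [126.0, 196.0, 72.0], [127.0, 196.0, 66.0], [125.0, 197.0, 64.0], [126.0, 197.0, 70.0], [127.0, 197.0, 65.0], [128.0, 197.0, 63.0], [126.0, 198.0, 68.0], [127.0, 198.0, 66.0], [128.0, 198.0, 62.0], [126.0, 199.0, 68.0], [127.0, 199.0, 69.0], [128.0, 199.0, 67.0], [126.0, 200.0, 67.0], [127.0, 200.0, 67.0], [128.0, 200.0, 67.0], [126.0, 201.0, 65.0], [127.0, 201.0, 66.0], [128.0, 201.0, 63.0], [126.0, 202.0, 67.0], [127.0, 202.0, 69.0], [128.0, 202.0, 66.0], [127.0, 203.0, 69.0], [128.0, 203.0, 69.0], [127.0, 204.0, 69.0], [128.0, 204.0, 65.0], [127.0, 205.0, 67.0], [128.0, 205.0, 65.0], [128.0, 206.0, 68.0]]
```

View pics/g.png

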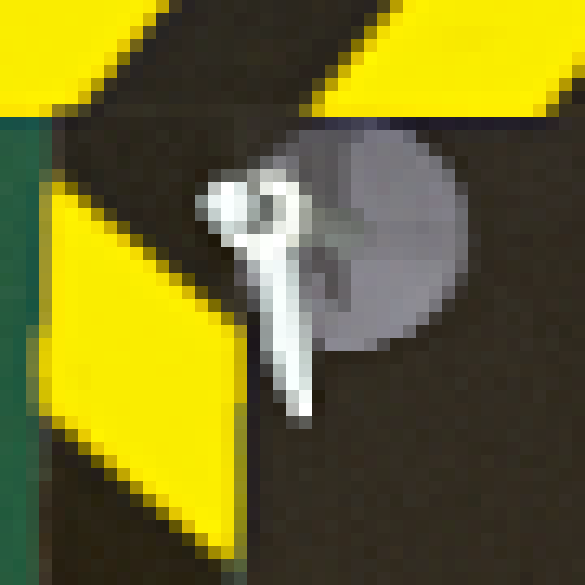

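View pics/sc.png

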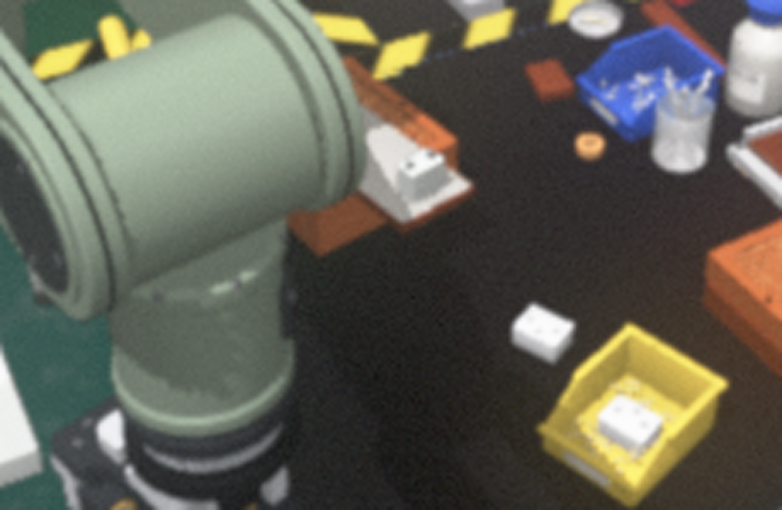

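```bash
cat >> m.py <<'E'
print('+++')
f=np.isin(l,keep)
def fit(pts,name):
    W=np.array([onz(c,a,b,54)[:2] for a,b in pts],np.float32)
    for _ in range(3):
        vx,vy,x0,y0=cv2.fitLine(W,cv2.DIST_HUBER,0,.01,.01).ravel()
        res=(W[:,0]-x0)*-vy+(W[:,1]-y0)*vx; W=W[abs(res)<2.5]
    print(name,len(W),'ang',round(float(np.arctan2(vy,vx)),4),'pt',x0.round(1),y0.round(1)); return vx,vy,x0,y0
fit([(u,np.nonzero(f[:,u])[0].min()-.5) for u in range(188,240)],'far side')
fit([(u,np.nonzero(f[:,u])[0].max()+.5) for u in range(198,250)],'near side')
A=[(np.nonzero(f[v])[0].min()-.5,v) for v in range(194,206) if f[v].any()]
B=[(np.nonzero(f[v])[0].min()-.5,v) for v in range(236,245)]
fit(A+B,'outer edge'); 
A=[(np.nonzero(f[v])[0].max()+.5,v) for v in range(182,187)];B=[(np.nonzero(f[v])[0].max()+.5,v) for v in range(223,233)]
fit(A+B,'inner edge')
print('tip',onz(c,128.2,206.5,64),'foot',onz(c,132.3,193.2,3),'posttop',onz(c,123.3,190.7,90))
# board edges
def fitz(mask,z,pts,name):
    W=np.array([onz(c,a,b,z)[:2] for a,b in pts],np.float32)
    vx,vy,x0,y0=cv2.fitLine(W,cv2.DIST_HUBER,0,.01,.01).ravel(); print(name,'ang',round(float(np.arctan2(vy,vx)),4),x0.round(1),y0.round(1))
g=np.zeros_like(bd); g[170:250,170:290]=bd[170:250,170:290]; n2,l2,s2,_=cv2.connectedComponentsWithStats(g); g=l2==(1+np.argmax(s2[1:,4]))
fitz(g,64,[(u,np.nonzero(g[:,u])[0].min()-.5) for u in range(184,240)],'board far')
fitz(g,64,[(u,np.nonzero(g[:,u])[0].max()+.5) for u in range(190,268)],'board near')
fitz(g,64,[(np.nonzero(g[v])[0].min()-.5,v) for v in range(211,233)],'board outer')
E
python3 m.py | sed -n '/+++/,$p'
```

```text
+++
far side 52 ang -1.3839 pt 561.1 46.1
near side 52 ang -1.3814 pt 409.1 18.8
outer edge 21 ang 0.1837 pt 486.6 121.0
inner edge 15 ang 0.1857 pt 483.1 -52.0
tip [500.96543899 277.1229272   64.        ] foot [541.4187395  285.57823013   3.        ] posttop [542.03532131 282.92438207  90.        ]
board far ang -1.3463 517.0 52.6
board near ang -1.3431 446.7 3.3
board outer ang 0.2272 463.4 138.3
```

```bash
cat > go.py <<'E'
import sys,numpy as np
from plant import arm
from scipy.spatial.transform import Rotation as R
s=arm.read_state(); M=R.from_euler('xyz',s['ee_rot']).as_matrix(); p=s['tcp_pos']
yaw=np.arctan2(M[1,0],M[0,0])
t=np.array(list(map(float,sys.argv[1:4]))); ty=float(sys.argv[4])
print('t',round(s['t'],2),'at',p.round(1),'yaw',yaw.round(4),'rp',s['ee_rot'].round(4),'w',s['width'].round(1),'F',s['ft_force'].round(1),'q',s['qpos'].round(2))
print('shift tool m',(M.T@(t-p)/1000).round(4),'turn',round(-(ty-yaw),4))
E
python3 go.py 553 -360 150 1.95
```

```text
Traceback (most recent call last):
  File "go.py", line 7, in <module>
    print('t',round(s['t'],2),'at',p.round(1),'yaw',yaw.round(4),'rp',s['ee_rot'].round(4),'w',s['width'].round(1),'F',s['ft_force'].round(1),'q',s['qpos'].round(2))
                                                                                               ^^^^^^^^^^^^^^^^
AttributeError: 'float' object has no attribute 'round'
```

```bash
sed -i "s/s\['width'\].round(1)/round(s['width'],1)/" go.py; python3 go.py 553 -360 150 1.95
```

```text
t 0.15 at [ 184.5 -543.9  181.7] yaw 0.3268 rp [-3.1399e+00 -3.0000e-04  3.2680e-01] w 93.9 F [ 0.2  0.8 -0.2] q [-1.39  0.21  1.54  0.    1.39 -0.15]
shift tool m [ 0.4081 -0.0558  0.0319] turn -1.6232
```

```bash
python3 -m pendant '0.03 -0.0056 0.003 0;0.042 -0.0056 0.003 0;0.042 -0.0056 0.003 0;0.042 -0.0056 0.003 0;0.042 -0.0056 0.003 0;0.042 -0.0056 0.003 0;0.042 -0.0056 0.003 0;0.042 -0.0056 0.003 0;0.042 -0.0056 0.003 0;0.042 -0.0056 0.003 0;0 0 0 -0.16;0 0 0 -0.16;0 0 0 -0.16;0 0 0 -0.16;0 0 0 0' -0.19; python3 go.py 553 -360 150 1.95
```

```text
t: 2.02
tcp_pos: [552.7, -360.3, 152.0]
ee_rot: [-3.141, -0.0, 0.965]
ft_force: [-0.2, 0.2, 0.5]
width: 56.0
t 2.02 at [ 552.7 -360.3  152. ] yaw 0.9649 rp [-3.1406e+00 -1.0000e-04  9.6490e-01] w 56.0 F [-0.2  0.2  0.5] q [-0.71  0.41  1.35  0.    1.39 -0.1 ]
shift tool m [0.0004 0.     0.002 ] turn -0.9851
```

```bash
python3 -m pendant '0 0 0 -0.16;0 0 0 -0.17;0 0 0 -0.17;0 0 0 -0.17;0 0 0 -0.16;0 0 0 -0.155;0 0 0 0;0 0 0 0'; python3 go.py 553 -360 150 1.95
cat > look.py <<'E'
import sys
from plant import arm
from h import *
n=sys.argv[1]; tag=sys.argv[2]
c=arm.get_calibration(n); im,D=arm.grab_frame(n)
cv2.imwrite(f'pics/{tag}.png',im); np.save(f'pics/{tag}.npy',D); np.save(f'pics/{tag}_c.npy',c,allow_pickle=True)
E
python3 look.py wrist w1
```

```text
t: 3.02
tcp_pos: [552.9, -360.5, 152.4]
ee_rot: [-3.141, -0.0, 1.948]
ft_force: [-0.3, -0.8, -0.1]
width: 55.9
t 3.02 at [ 552.9 -360.5  152.4] yaw 1.9484 rp [-3.1415e+00 -3.0000e-04  1.9484e+00] w 55.9 F [-0.3 -0.8 -0.1] q [-0.71  0.41  1.35  0.    1.39 -1.09]
shift tool m [0.0004 0.0003 0.0024] turn -0.0016
```

View pics/w1.png

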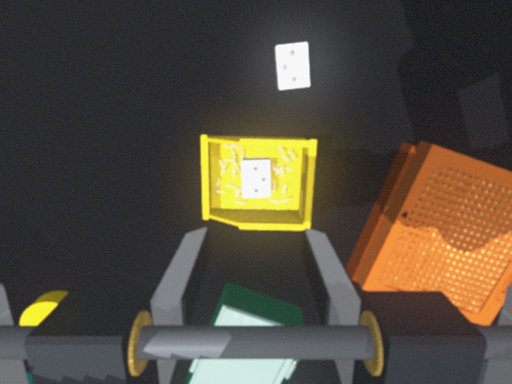

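The wrist view shows the bin at (258,182), the die with its three holes at (256,178), and the loose block at (293,66). Now I'll measure the die.

```bash
cat > md.py <<'E'
import sys
from h import *
tag=sys.argv[1]; u0,u1,v0,v1=map(int,sys.argv[2:6]); z=float(sys.argv[6])
c=np.load(f'pics/{tag}_c.npy',allow_pickle=True).item(); im=cv2.imread(f'pics/{tag}.png'); D=np.load(f'pics/{tag}.npy')
hsv=cv2.cvtColor(im,cv2.COLOR_BGR2HSV)
m=np.zeros(im.shape[:2],np.uint8); w=((hsv[...,1]<60)&(hsv[...,2]>150)); m[v0:v1,u0:u1]=w[v0:v1,u0:u1]*255
cs,_=cv2.findContours(m,cv2.RETR_EXTERNAL,cv2.CHAIN_APPROX_NONE); k=max(cs,key=cv2.contourArea)
f=np.zeros_like(m); cv2.drawContours(f,[k],-1,255,-1); v,u=np.nonzero(f)
W=np.array([onz(c,a,b,z)[:2] for a,b in zip(u,v)],np.float32); r=cv2.minAreaRect(W); b=cv2.boxPoints(r)
print('px',u.mean(),v.mean(),u.min(),u.max(),v.min(),v.max(),'mean',W.mean(0),'rect',r)
for e in (b[1]-b[0],b[2]-b[1]): print(np.linalg.norm(e),np.arctan2(e[1],e[0]))
print('height',np.median(cloud(c,D)[f>0],0))
E
python3 md.py w1 225 285 150 205 22; python3 -c "
from h import *
c=np.load('pics/w1_c.npy',allow_pickle=True).item(); print(proj(c,[553,-360,22]),c['xyz'],c['orientation'])
im=cv2.imread('pics/w1.png');cv2.imwrite('pics/w1c.png',cv2.resize(im[125:240,190:330],None,fx=5,fy=5,interpolation=cv2.INTER_CUBIC))"
```

```text
px 255.29769033361848 178.08383233532933 236 270 158 197 mean [ 552.8067  -358.21725] rect ((550.3834228515625, -358.7658386230469), (36.5274543762207, 42.40219497680664), 21.610048294067383)
42.402187 -1.1936296
36.52742 0.37716773
height [ 552.82940167 -358.32593804   20.79724166]
[254.8433694  179.78452676] [ 522.22739066 -282.50660121  353.18194817] [-0.29034097 -0.00114758  0.37751762]
```

View pics/w1c.png

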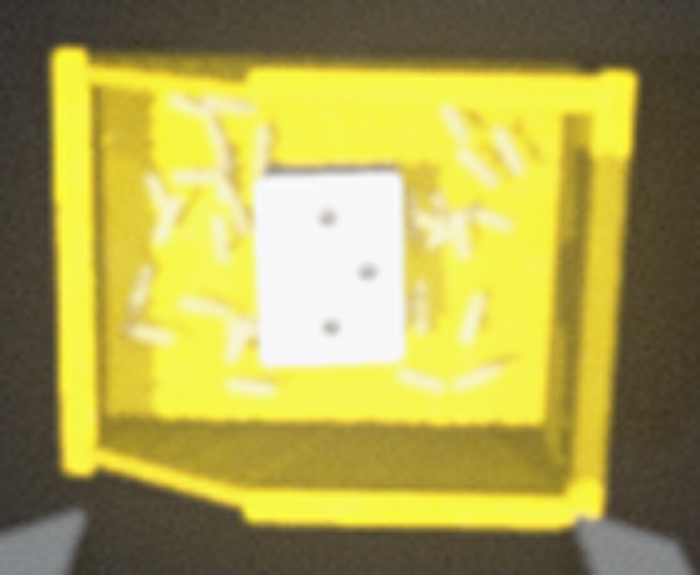

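```bash
python3 go.py 553.3 -358.2 5 1.965
```

```text
t 3.08 at [ 553.  -360.5  152.5] yaw 1.9492 rp [-3.1415e+00 -1.0000e-04  1.9492e+00] w 56.0 F [ 0.2  0.8 -0.2] q [-0.71  0.41  1.35 -0.    1.39 -1.09]
shift tool m [0.002  0.0012 0.1475] turn -0.0158
```

```bash
python3 -m pendant '0.002 0.001 0.02 -0.016;0 0 0.03 0;0 0 0.03 0;0 0 0.025 0;0 0 0.01 0;0 0 0 0;0 0 0 0' -0.07; python3 go.py 553.3 -358.2 5 1.965; python3 look.py wrist w2
```

```text
t: 3.95
tcp_pos: [554.0, -359.0, 38.7]
ee_rot: [3.141, 0.002, 1.968]
ft_force: [-0.4, -0.0, -0.2]
width: 50.7
t 3.95 at [ 554.  -359.    38.7] yaw 1.9677 rp [3.1406e+00 1.9000e-03 1.9677e+00] w 50.7 F [-0.4 -0.  -0.2] q [-0.71  0.52  1.44  0.    1.18 -1.1 ]
shift tool m [ 0.001  -0.0004  0.0337] turn 0.0027
```

View pics/w2.png

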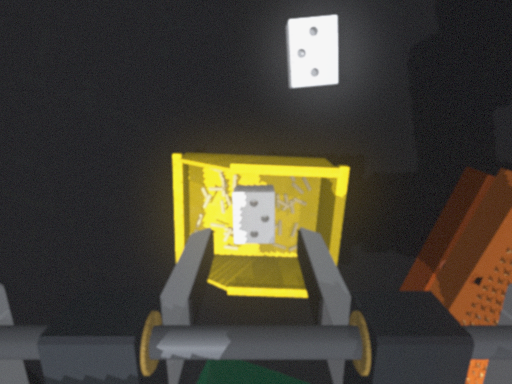

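The fingers straddle the die (die at px 254,214). I'll re-measure before going down.

```bash
python3 md.py w2 225 280 180 232 22; python3 -c "
from h import *
c=np.load('pics/w2_c.npy',allow_pickle=True).item(); print(proj(c,[554,-359,38.7]),proj(c,[553.3,-358.2,22]))
im=cv2.imread('pics/w2.png');cv2.imwrite('pics/w2c.png',cv2.resize(im[145:305,160:360],None,fx=3.75,fy=3.75,interpolation=cv2.INTER_CUBIC))"
```

```text
px 253.2663605051665 210.84845005740527 232 274 186 231 mean [ 550.85266 -353.74854] rect ((550.0771484375, -352.42767333984375), (30.658443450927734, 34.051334381103516), 22.678783416748047)
34.051353 -1.1749756
30.658445 0.3958193
height [ 551.08668604 -354.23269419   20.93886297]
[254.50116591 227.91280712] [254.0273758  217.58767114]
```

View pics/w2c.png

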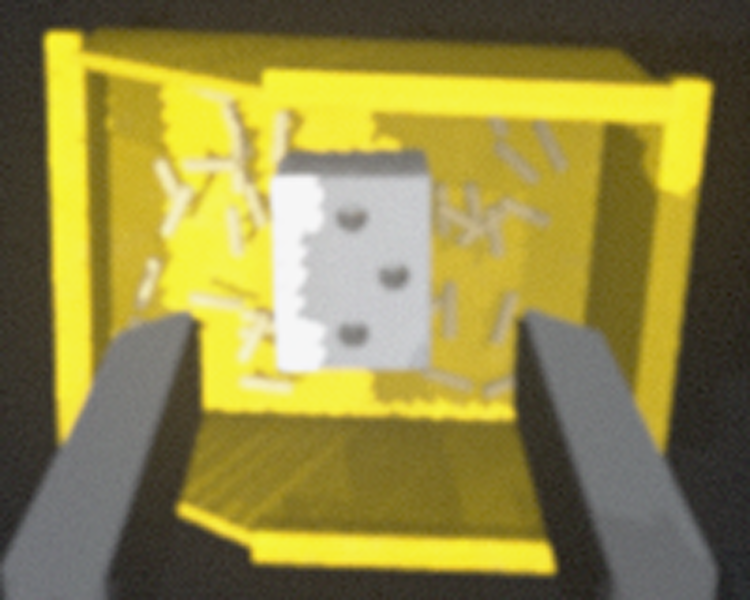

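The die's top face centre is at px (253.9,217.5). The expected position projects to (254.0,217.6), so they agree. Going down and gripping.

```bash
python3 -m pendant '0.001 0 0.015 0;0 0 0.012 0;0 0 0.006 0;0 0 0 0;0 0 0 0'; python3 go.py 553.3 -358.2 5 1.965
```

```text
t: 4.62
tcp_pos: [553.0, -357.6, 4.7]
ee_rot: [3.141, 0.0, 1.968]
ft_force: [0.4, -0.6, 0.5]
width: 50.4
t 4.62 at [ 553.  -357.6    4.7] yaw 1.9678 rp [3.1414e+00 4.0000e-04 1.9678e+00] w 50.4 F [ 0.4 -0.6  0.5] q [-0.71  0.56  1.45  0.    1.13 -1.1 ]
shift tool m [-0.0006  0.     -0.0003] turn 0.0028
```

```bash
python3 -m pendant '0 0 0 0;0 0 0 0;0 0 0 0;0 0 0 0;0 0 0 0;0 0 0 0' 1; python3 -m pendant '0 0 -0.01 0;0 0 -0.025 0;0 0 -0.04 0;0 0 -0.04 0;0 0 -0.025 0;0 0 0 0'; python3 go.py 465.7 98.5 145 1.797; python3 look.py wrist w3
```

```text
t: 5.38
tcp_pos: [552.8, -357.4, 4.5]
ee_rot: [-3.142, -0.0, 1.968]
ft_force: [0.6, -0.4, -0.7]
width: 0.6
t: 6.12
tcp_pos: [554.7, -359.0, 148.5]
ee_rot: [3.138, 0.006, 1.968]
ft_force: [-0.1, -0.1, -0.2]
width: 0.5
t 6.12 at [ 554.7 -359.   148.5] yaw 1.9679 rp [3.1383 0.0064 1.9679] w 0.5 F [-0.1 -0.1 -0.2] q [-0.71  0.41  1.36  0.    1.37 -1.1 ]
shift tool m [0.4563 0.0948 0.0009] turn 0.1709
```

View pics/w3.png

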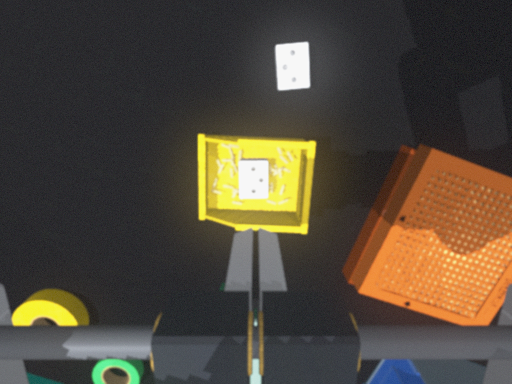

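The grip missed: the width closed to 0.6 mm and the die is still at px (254,179), unmoved. I'll use the depth picture to find where the fingertips really are compared with the die.

```bash
python3 -c "
from h import *
for t,tcp in (('w1',[552.9,-360.5,152.4]),('w2',[554,-359,38.7]),('w3',[554.7,-359,148.5])):
    c=np.load(f'pics/{t}_c.npy',allow_pickle=True).item(); D=np.load(f'pics/{t}.npy'); P=cloud(c,D)
    print(t,proj(c,tcp),c['xyz'],c['orientation'])
    for (u,v) in {'w1':[(204,236),(200,250),(312,236),(316,250),(255,178)],'w2':[(204,236),(198,245),(305,236),(312,245),(200,260),(254,200),(254,217)],'w3':[(248,236),(245,250),(240,270),(266,236),(270,250),(254,180),(254,120)]}[t]: print((u,v),D[v,u].round(1),P[v,u].round(1))
"
```

```text
w1 [254.46851752 227.83656899] [ 522.22739066 -282.50660121  353.18194817] [-0.29034097 -0.00114758  0.37751762]
(204, 236) 184.3 [ 523.2 -363.8  183.4]
(200, 250) 165.9 [ 523.7 -362.8  202.4]
(312, 236) 179.5 [ 579.1 -339.4  187.9]
(316, 250) 163.7 [ 578.5 -340.   204.6]
(255, 178) 342.0 [ 552.6 -358.4   20.7]
w2 [254.50116591 227.91280712] [ 521.41995235 -281.25077517  239.29887383] [-0.29251698 -0.0022318   0.39678279]
(204, 236) 180.6 [ 524.2 -361.1   73.1]
(198, 245) 169.7 [ 522.8 -361.7   84.5]
(305, 236) 179.6 [ 576.1 -338.9   74.2]
(312, 245) 169.4 [ 578.1 -338.4   84.9]
(200, 260) 154.7 [ 526.3 -360.6  100.3]
(254, 200) 241.3 [ 549.7 -349.6    9.5]
(254, 217) 233.7 [ 553.3 -358.4   20.4]
w3 [254.48915531 227.86522327] [ 521.3487864  -280.60757461  348.75170139] [-0.29705616 -0.00452863  0.39691954]
(248, 236) 180.0 [ 547.4 -351.2  183.5]
(245, 250) 162.3 [ 546.1 -351.1  201.8]
(240, 270) 144.0 [ 544.5 -351.9  221. ]
(266, 236) 180.4 [ 556.8 -347.5  183.2]
(270, 250) 163.6 [ 558.  -346.7  200.7]
(254, 180) 338.6 [ 554.5 -359.    20.7]
(254, 120) 341.7 [ 531.4 -303.6   -0.9]
```

The fingers' front face lies where it should across the tool (about 8 mm). Their visible ends, though, sit about 20 mm above the reported TCP, so at reported z=4.7 they would close just above the die's 22 mm top. I'll confirm that from another camera.

```bash
python3 -c "
from plant import arm
print(arm.grasp_offset,[a for a in dir(arm) if a[0]!='_'])
"; python3 look.py scene s1; python3 -c "
from h import *
im=cv2.imread('pics/s1.png'); c=np.load('pics/s1_c.npy',allow_pickle=True).item()
p=proj(c,[554.7,-359,148.5]); q=proj(c,[554.7,-359,168.5]); print(p,q)
big=cv2.resize(im[170:320,200:360],None,fx=4,fy=4,interpolation=cv2.INTER_CUBIC)
for a,col in((p,(0,0,255)),(q,(0,255,0))): cv2.circle(big,(int((a[0]-200)*4),int((a[1]-170)*4)),4,col,-1)
cv2.imwrite('pics/s1c.png',big)
c=np.load('pics/w3_c.npy',allow_pickle=True).item(); D=np.load('pics/w3.npy'); P=cloud(c,D)
T=np.array([554.7,-359,148.5]);x=np.array([np.cos(1.968),np.sin(1.968),0])
for v in range(226,246,2): print(v,[( (P[v,u]-T)@x).round(1) for u in (250,262)],[P[v,u,2].round(1)-148.5 for u in (250,262)])
"
```

```text
18.8 ['MotionError', 'get_calibration', 'grab_frame', 'grasp_offset', 'job_done', 'read_state']
[298.98514129 236.57273939] [299.70748119 230.50564308]
226 [np.float64(-40.3), np.float64(-40.6)] [np.float64(-99.5), np.float64(-100.2)]
228 [np.float64(9.7), np.float64(10.1)] [np.float64(23.0), np.float64(23.900000000000006)]
230 [np.float64(10.1), np.float64(10.2)] [np.float64(26.900000000000006), np.float64(27.099999999999994)]
232 [np.float64(10.0), np.float64(10.0)] [np.float64(29.599999999999994), np.float64(29.5)]
234 [np.float64(10.1), np.float64(10.1)] [np.float64(32.5), np.float64(32.5)]
236 [np.float64(9.5), np.float64(9.8)] [np.float64(33.80000000000001), np.float64(34.69999999999999)]
238 [np.float64(10.1), np.float64(10.2)] [np.float64(37.900000000000006), np.float64(38.0)]
240 [np.float64(10.0), np.float64(9.8)] [np.float64(40.19999999999999), np.float64(39.69999999999999)]
242 [np.float64(9.8), np.float64(10.1)] [np.float64(42.400000000000006), np.float64(42.900000000000006)]
244 [np.float64(10.2), np.float64(10.2)] [np.float64(45.599999999999994), np.float64(45.69999999999999)]
```

View pics/s1c.png

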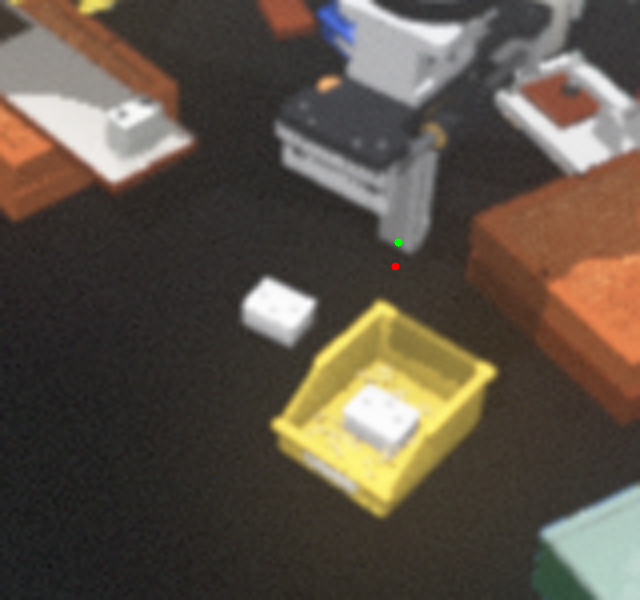

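Both views agree: the real fingertips end about 21 mm short of the reported TCP. From here I treat tip z as reported z + 21 and go down in stages, watching the force.

```bash
python3 go.py 553.3 -358.2 -14 1.968;  python3 -m pendant '0 0 0.02 0;0 0 0.035 0;0 0 0.035 0;0 0 0.03 0;0 0 0.015 0;0 0 0 0;0 0 0 0' -0.07; python3 go.py 553.3 -358.2 -14 1.968; python3 look.py wrist w4;python3 look.py scene s4; python3 -c "
import cv2
im=cv2.imread('pics/s4.png');cv2.imwrite('pics/s4c.png',cv2.resize(im[170:320,200:360],None,fx=4,fy=4,interpolation=cv2.INTER_CUBIC))"
```

```text
t 6.22 at [ 552.5 -357.2  144.2] yaw 1.9678 rp [-3.1414e+00 -4.0000e-04  1.9678e+00] w 0.5 F [-0.1 -0.1 -0.1] q [-0.71  0.41  1.36  0.    1.37 -1.1 ]
shift tool m [-0.0013  0.0004  0.1582] turn -0.0002
t: 7.1
tcp_pos: [553.5, -358.0, 10.4]
ee_rot: [3.141, 0.002, 1.968]
ft_force: [-0.5, -0.4, -0.4]
width: 50.2
t 7.1 at [ 553.5 -358.    10.4] yaw 1.9677 rp [3.1408e+00 1.5000e-03 1.9677e+00] w 50.2 F [-0.5 -0.4 -0.4] q [-0.71  0.55  1.45  0.    1.14 -1.1 ]
shift tool m [-0.0001 -0.0003  0.0244] turn -0.0003
```

View pics/s4c.png

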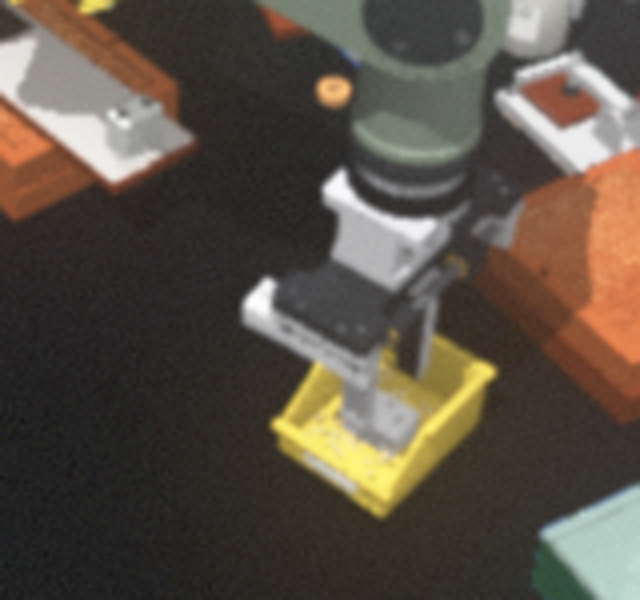

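View pics/w4.png

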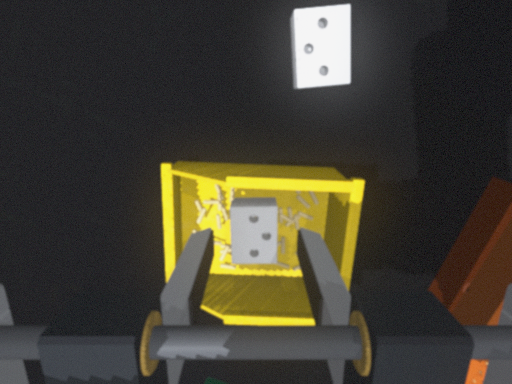

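The tips straddle the die (px 254,230) and still sit above the floor. Continuing slowly to reported z of about -14.

```bash
python3 go.py 553.3 -358.2 -14 1.968; python3 -m pendant '0 0 0.008 0;0 0 0.008 0;0 0 0.003 0;0 0 0 0;0 0 0 0'; python3 go.py 553.3 -358.2 -14 1.968
```

```text
t 7.2 at [ 553.9 -358.3   11.2] yaw 1.9678 rp [3.1402e+00 2.8000e-03 1.9678e+00] w 50.3 F [ 0.2 -0.1  0.7] q [-0.71  0.55  1.45  0.    1.14 -1.1 ]
shift tool m [ 0.0004 -0.0006  0.0252] turn -0.0002
t: 7.82
tcp_pos: [552.9, -357.5, -9.4]
ee_rot: [3.141, 0.0, 1.968]
ft_force: [0.2, -0.7, 0.2]
width: 50.2
t 7.83 at [ 552.9 -357.5   -9.4] yaw 1.9678 rp [3.1415e+00 2.0000e-04 1.9678e+00] w 50.2 F [ 0.2 -0.7  0.2] q [-0.71  0.58  1.46  0.    1.1  -1.1 ]
shift tool m [-0.0008  0.0001  0.0046] turn -0.0002
```

```bash
python3 -m pendant '0 0 0.003 0;0 0 0.0015 0;0 0 0 0;0 0 0 0'; python3 -m pendant '0 0 0 0;0 0 0 0;0 0 0 0;0 0 0 0;0 0 0 0' 1; python3 look.py wrist w5
```

```text
t: 8.32
tcp_pos: [552.9, -357.5, -13.9]
ee_rot: [3.142, 0.0, 1.968]
ft_force: [0.0, 0.0, -0.1]
width: 50.2
t: 8.95
tcp_pos: [552.7, -357.5, -13.9]
ee_rot: [-3.141, -0.0, 1.968]
ft_force: [-0.4, 0.1, 0.6]
width: 29.7
```

View pics/w5.png

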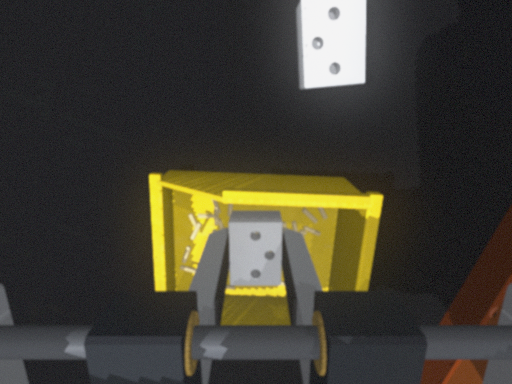

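The fingers hold the die at 29.7 mm width. Lifting it.

```bash
python3 -m pendant '0 0 -0.01 0;0 0 -0.02 0;0 0 -0.035 0;0 0 -0.035 0;0 0 -0.03 0;0 0 -0.02 0;0 0 -0.01 0;0 0 0 0;0 0 0 0'; python3 go.py 465.7 98.5 130 1.797
```

```text
t: 10.12
tcp_pos: [551.9, -356.7, 144.3]
ee_rot: [-3.14, -0.003, 1.968]
ft_force: [0.1, 0.4, -3.6]
width: 29.7
t 10.12 at [ 551.9 -356.7  144.3] yaw 1.9678 rp [-3.1402e+00 -2.7000e-03  1.9678e+00] w 29.7 F [ 0.1  0.4 -3.6] q [-0.71  0.41  1.36  0.    1.38 -1.1 ]
shift tool m [0.4531 0.0965 0.0154] turn 0.1708
```

```bash
python3 -m pendant '0.015 0.003 0 0;0.03 0.006 0 0;0.036 0.008 0 0;0.036 0.008 0 0;0.036 0.008 0 0;0.036 0.008 0 0;0.036 0.008 0 0;0.036 0.008 0 0;0.036 0.008 0 0;0.036 0.008 0 0;0.036 0.008 0 0;0.036 0.008 0 0;0.03 0.006 0 0;0.015 0.003 0 0;0 0 0 0.085;0 0 0 0.085;0 0 0 0;0 0 0 0'; python3 go.py 465.7 98.5 50 1.797; python3 look.py wrist w6;  python3 look.py top t6; python3 -c "
import cv2
im=cv2.imread('pics/t6.png');cv2.imwrite('pics/t6c.png',im[100:300,100:400])"
```

```text
t: 12.38
tcp_pos: [469.0, 95.3, 145.9]
ee_rot: [-3.141, 0.0, 1.799]
ft_force: [-0.7, -0.7, -2.1]
width: 29.9
t 12.38 at [469.   95.3 145.9] yaw 1.7987 rp [-3.1412  0.      1.7987] w 29.9 F [-0.7 -0.7 -2.1] q [ 0.02  0.03  1.81 -0.    1.29 -0.21]
shift tool m [ 0.0039 -0.0024  0.0959] turn 0.0017
```

View pics/w6.png

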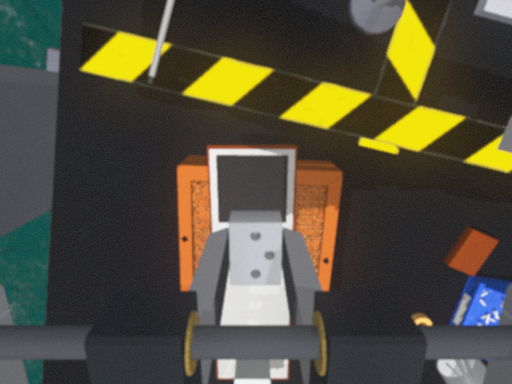

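View pics/t6c.png

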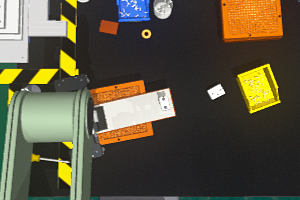

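The wrist view shows the pad at px (253,190) beyond the held die (254,248). I'll measure both in this view.

```bash
python3 -c "
from h import *
im=cv2.imread('pics/w6.png');c=np.load('pics/w6_c.npy',allow_pickle=True).item();D=np.load('pics/w6.npy');P=cloud(c,D)
g=cv2.cvtColor(im,cv2.COLOR_BGR2GRAY)
# pad left/right edges on rows, top edge on columns
m=(g<90)
L=[];Rr=[]
for v in range(165,205):
    row=m[v]; 
    u=253
    a=u
    while row[a]: a-=1
    b=u
    while row[b]: b+=1
    L.append((a+.5,v));Rr.append((b-.5,v))
T=[]
for u in range(226,282):
    v=185
    while m[v,u]: v-=1
    T.append((u,v+.5))
def f(p):
    W=np.array([onz(c,*q,66)[:2] for q in p],np.float32); l=cv2.fitLine(W,cv2.DIST_HUBER,0,.01,.01).ravel(); return l
l,r,t=f(L),f(Rr),f(T)
for q in (l,r,t): print(q.round(3),np.arctan2(q[1],q[0]).round(3))
def inter(a,b):
    A=np.array([a[:2],-b[:2]]).T; s=np.linalg.solve(A,b[2:]-a[2:]); return a[2:]+s[0]*a[:2]
A,B=inter(l,t),inter(r,t); print('corners',A,B,np.linalg.norm(A-B))
mid=(A+B)/2; d=(l[:2]*np.sign(l[1])+r[:2]*np.sign(r[1]))/2; print('pad centre',mid-32*d/np.linalg.norm(d), 'board yaw',np.arctan2(-d[0],d[1]))
# die held: top at reported z+36
z=145.9+35.9; h=P[...,2]; dm=((abs(h-z)<6)).astype(np.uint8); dm[:, :215]=0; dm[:,300:]=0; dm[300:]=0
v,u=np.nonzero(dm); print('dietop px',u.min(),u.max(),v.min(),v.max()); 
print(np.median(h[225:280,240:270]), 'die c', onz(c,254.5,249,z))
cv2.imwrite('pics/w6c.png',cv2.resize(im[140:300,180:340],None,fx=3.75,fy=3.75,interpolation=cv2.INTER_CUBIC))
"
```

```text
[ 2.27000e-01 -9.74000e-01  4.34734e+02  9.69080e+01] -1.342
[ 2.21000e-01 -9.75000e-01  4.94491e+02  1.10834e+02] -1.348
[9.74000e-01 2.26000e-01 4.57458e+02 1.27845e+02] 0.228
corners [429.06342 121.26941] [488.972   135.14246] 61.493885
pad centre [466.1873   97.01945] board yaw 0.22596802
dietop px 215 299 218 284
180.77295412858433 die c [468.49533586  97.49265959 181.8       ]
```

View pics/w6c.png

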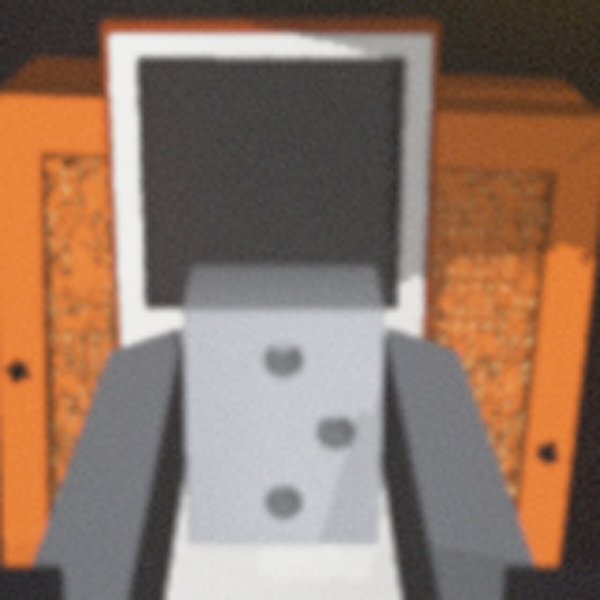

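```bash
python3 -m pendant '0.0037 -0.0027 0.01 0;0 0 0.02 0;0 0 0.025 0;0 0 0.02 0;0 0 0.008 0;0 0 0 0;0 0 0 0'; python3 go.py 465.9 98.3 50 1.797
```

```text
t: 13.35
tcp_pos: [466.6, 98.5, 63.9]
ee_rot: [3.14, 0.0, 1.798]
ft_force: [-0.5, 0.5, -2.1]
width: 29.9
t 13.35 at [466.6  98.5  63.9] yaw 1.7979 rp [3.1399e+00 3.0000e-04 1.7979e+00] w 29.9 F [-0.5  0.5 -2.1] q [ 0.03  0.14  1.89  0.    1.11 -0.2 ]
shift tool m [-0.0001 -0.0007  0.0139] turn 0.0009
```

```bash
python3 -m pendant '0 0 0.006 0;0 0 0.004 0;0 0 0.001 0;0 0 0 0;0 0 0 0'; python3 go.py 465.9 98.3 50 1.797
```

```text
t: 13.98
tcp_pos: [465.9, 98.5, 52.2]
ee_rot: [3.141, 0.0, 1.798]
ft_force: [0.6, -0.2, -2.6]
width: 29.4
t 13.97 at [465.9  98.5  52.2] yaw 1.7979 rp [3.1413e+00 1.0000e-04 1.7979e+00] w 29.4 F [ 0.6 -0.2 -2.6] q [ 0.03  0.15  1.9  -0.    1.09 -0.2 ]
shift tool m [-0.0002  0.      0.0022] turn 0.0009
```

```bash
python3 -m pendant '0 0 0.001 0;0 0 0 0;0 0 0 0'; python3 -m pendant '0 0 0.001 0;0 0 0 0;0 0 0 0'
```

```text
t: 14.35
tcp_pos: [465.7, 98.5, 51.1]
ee_rot: [3.142, 0.0, 1.798]
ft_force: [-0.0, 0.1, -2.4]
width: 29.9
t: 14.72
tcp_pos: [465.7, 98.5, 50.0]
ee_rot: [-3.142, -0.0, 1.798]
ft_force: [-0.0, 0.4, -2.4]
width: 29.4
```

```bash
python3 -m pendant '0 0 0.0007 0;0 0 0 0;0 0 0 0'; python3 -m pendant '0 0 0.0007 0;0 0 0 0;0 0 0 0'
```

```text
t: 15.1
tcp_pos: [465.8, 98.5, 49.5]
ee_rot: [3.141, 0.0, 1.798]
ft_force: [-1.2, 0.5, 0.5]
width: 29.4
t: 15.48
tcp_pos: [465.8, 98.5, 49.5]
ee_rot: [-3.142, 0.0, 1.798]
ft_force: [-2.3, -1.0, 4.9]
width: 29.6
```

The force turned upward, so the die is on the pad. I'll ease off and release, opening moderately.

```bash
python3 -m pendant '0 0 -0.0007 0;0 0 0 0'; python3 -m pendant '0 0 0 0;0 0 0 0;0 0 0 0;0 0 0 0' -0.1;  python3 -m pendant '0 0 -0.01 0;0 0 -0.02 0;0 0 -0.03 0;0 0 -0.03 0;0 0 -0.01 0;0 0 0 0'; python3 go.py 509.6 -91.8 130 0.226; python3 look.py wrist w7
```

```text
t: 15.72
tcp_pos: [465.8, 98.5, 49.5]
ee_rot: [3.141, 0.0, 1.798]
ft_force: [-1.8, -0.2, 1.4]
width: 29.7
t: 16.23
tcp_pos: [465.7, 98.5, 49.3]
ee_rot: [-3.142, -0.0, 1.798]
ft_force: [0.4, -0.3, -0.9]
width: 52.1
t: 16.98
tcp_pos: [466.2, 98.5, 150.0]
ee_rot: [3.14, 0.0, 1.798]
ft_force: [0.0, 0.9, 0.2]
width: 51.6
t 16.98 at [466.2  98.5 150. ] yaw 1.7978 rp [3.1400e+00 3.0000e-04 1.7978e+00] w 51.6 F [0.  0.9 0.2] q [ 0.03  0.02  1.81  0.    1.3  -0.2 ]
shift tool m [-0.1952 -0.0006  0.02  ] turn 1.5718
```

View pics/w7.png

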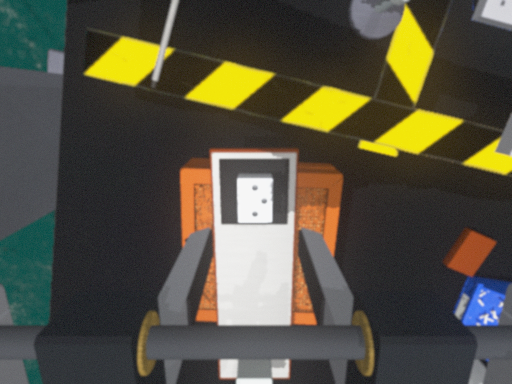

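The die lies on the pad at px (255,198). I'll check its centring.

```bash
python3 md.py w7 232 278 168 228 86
```

```text
px 254.42956989247313 202.4521505376344 232 277 177 227 mean [466.91376  95.40329] rect ((466.973388671875, 95.49104309082031), (39.834205627441406, 45.49313735961914), 12.931085586547852)
45.493145 -1.345106
39.834236 0.22569004
height [467.0353261   95.01152519  84.21511506]
```

```bash
python3 -c "
from h import *
c=np.load('pics/w7_c.npy',allow_pickle=True).item();D=np.load('pics/w7.npy');h=cloud(c,D)[...,2]
m=((h>79)&(h<92)).astype(np.uint8);m[230:]=0;m[:150]=0;m[:,:225]=0;m[:,285:]=0
v,u=np.nonzero(m);W=np.array([onz(c,a,b,86)[:2] for a,b in zip(u,v)],np.float32);r=cv2.minAreaRect(W);print(len(u),u.min(),u.max(),v.min(),v.max(),W.mean(0),r,np.median(h[m>0]))
"
```

```text
1494 238 272 176 221 [466.44092  98.66645] ((466.5882568359375, 98.76332092285156), (29.718372344970703, 40.669525146484375), 12.934562683105469) 84.45537482671429
```

The die is at (466.4, 98.7) and the pad centre at about (465.9, 98.3), lying flat and square. Next is the grip block.

```bash
python3 -m pendant '-0.01 0 0 0;-0.025 0 0 0;-0.035 0 0 0;-0.04 0 0 0;-0.04 0 0 0;-0.03 0 0 0;-0.015 0 0 0;0 0 0 0.17;0 0 0 0.17;0 0 0 0.17;0 0 0 0.17;0 0 0 0.17;0 0 0 0.17;0 0 0 0.17;0 0 0 0.17;0 0 0 0.17;0 0 0 0.04;0 0 0 0;0 0 0 0' -0.07; python3 go.py 509.6 -91.8 46 0.226; python3 look.py wrist w8
```

```text
t: 19.4
tcp_pos: [509.3, -91.2, 148.9]
ee_rot: [-3.141, 0.001, 0.229]
ft_force: [-0.4, -0.2, -0.1]
width: 50.8
t 19.4 at [509.3 -91.2 148.9] yaw 0.2287 rp [-3.141e+00  7.000e-04  2.287e-01] w 50.8 F [-0.4 -0.2 -0.1] q [-0.34  0.12  1.72  0.    1.31  1.  ]
shift tool m [0.0002 0.0007 0.1029] turn 0.0027
```

View pics/w8.png

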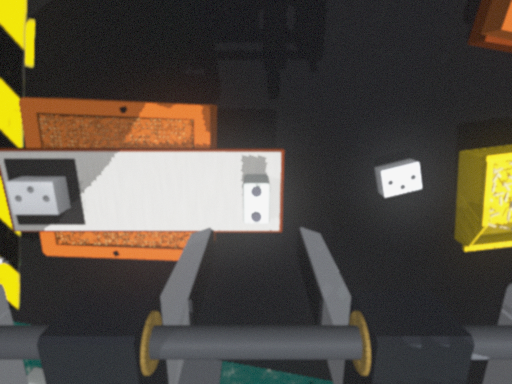

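The block is at px (256,200). I'll measure it with the depth mask.

```bash
python3 -c "
from h import *
c=np.load('pics/w8_c.npy',allow_pickle=True).item();D=np.load('pics/w8.npy');h=cloud(c,D)[...,2]
m=((h>90)&(h<106)).astype(np.uint8);m[228:]=0;m[:150]=0;m[:,:235]=0;m[:,280:]=0
v,u=np.nonzero(m);W=np.array([onz(c,a,b,98)[:2] for a,b in zip(u,v)],np.float32);r=cv2.minAreaRect(W);print(len(u),u.min(),u.max(),v.min(),v.max(),W.mean(0),r,np.median(h[m>0]))
"
```

```text
1099 243 269 180 222 [512.0246  -91.47342] ((511.9928894042969, -91.27534484863281), (36.4429931640625, 21.203466415405273), 13.800532341003418) 96.46457261812367
```

```bash
python3 -m pendant '0.002 0 0.015 0.003;0 0 0.025 0;0 0 0.025 0;0 0 0.018 0;0 0 0.008 0;0 0 0 0;0 0 0 0;0 0 0.005 0;0 0 0.003 0;0 0 0 0;0 0 0 0;0 0 0 0'; python3 go.py 511 -91.5 48 0.226;python3 look.py wrist w9
```

```text
t: 20.95
tcp_pos: [511.7, -91.1, 50.5]
ee_rot: [3.141, -0.0, 0.225]
ft_force: [-0.1, 0.1, -0.1]
width: 50.6
t 20.95 at [511.7 -91.1  50.5] yaw 0.2248 rp [ 3.1415e+00 -3.0000e-04  2.2480e-01] w 50.6 F [-0.1  0.1 -0.1] q [-0.34  0.24  1.8   0.    1.1   1.  ]
shift tool m [-0.0008  0.0002  0.0025] turn -0.0012
```

View pics/w9.png

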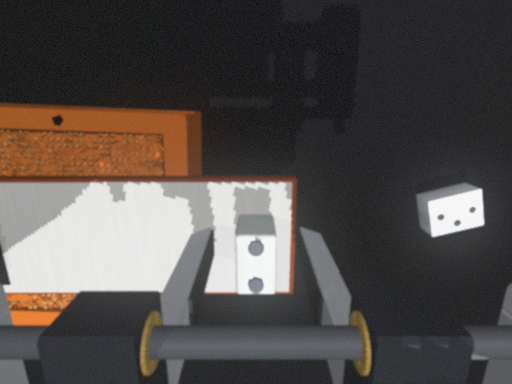

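The block (px 256,255) is centred between the fingers. Down 2 mm more, then close.

```bash
python3 -m pendant '0 0 0.002 0;0 0 0 0;0 0 0 0'; python3 -m pendant '0 0 0 0;0 0 0 0;0 0 0 0;0 0 0 0;0 0 0 0' 1; python3 go.py 511 -91.5 48 0.187; python3 look.py wrist w10; python3 look.py top t10; python3 -c "
from h import *
im=cv2.imread('pics/t10.png');cv2.imwrite('pics/t10c.png',cv2.resize(im[150:270,100:300],None,fx=3.5,fy=3.5,interpolation=cv2.INTER_CUBIC))"
```

```text
t: 21.38
tcp_pos: [511.5, -91.0, 48.3]
ee_rot: [-3.142, 0.0, 0.225]
ft_force: [-0.7, -0.4, -0.3]
width: 50.2
t: 22.0
tcp_pos: [511.6, -91.3, 48.4]
ee_rot: [3.141, -0.0, 0.225]
ft_force: [0.4, -1.2, -0.3]
width: 21.7
t 22.0 at [511.6 -91.3  48.4] yaw 0.2249 rp [ 3.1412 -0.      0.2249] w 21.7 F [ 0.4 -1.2 -0.3] q [-0.34  0.24  1.8  -0.    1.1   1.  ]
shift tool m [-0.0006  0.0001  0.0004] turn 0.0379
```

View pics/w10.png

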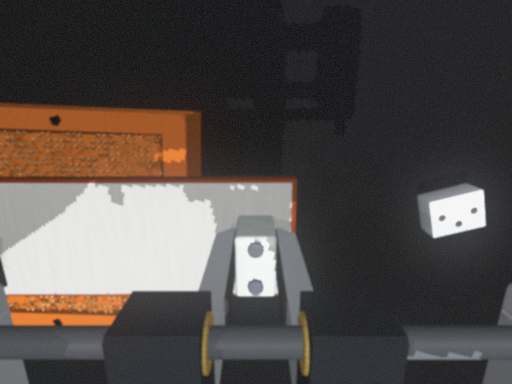

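View pics/t10c.png

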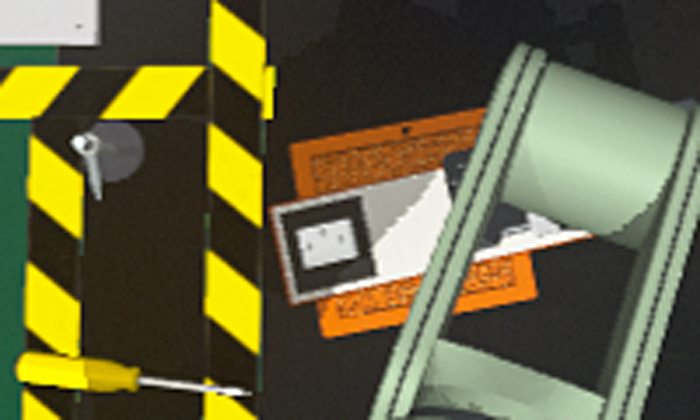

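The block is held at 21.7 mm width. The board's yaw is about 0.226 and the stack's 0.187, so I'll square it while starting the slide, then measure.

```bash
python3 -m pendant '0 -0.001 0 0.005;0 -0.002 0 0.008;0 -0.003 0 0.008;0 -0.003 0 0.008;0 -0.003 0 0.006;0 -0.003 0 0.003;0 -0.003 0 0;0 -0.002 0 0;0 0 0 0;0 0 0 0'; python3 go.py 511 -91.5 48 0.187; python3 look.py top t11; cat > bm.py <<'E'
import sys
from h import *
tag=sys.argv[1]; c=np.load(f'pics/{tag}_c.npy',allow_pickle=True).item();im=cv2.imread(f'pics/{tag}.png');D=np.load(f'pics/{tag}.npy');P=cloud(c,D);h=P[...,2]
m=((h>60)&(h<95)).astype(np.uint8);m[:170]=0;m[260:]=0;m[:,:133]=0;m[:,225:]=0
n,l,s,_=cv2.connectedComponentsWithStats(m);m=l==(1+np.argmax(s[1:,4]))
def fl(p,z=64):
    W=np.array([onz(c,*q,z)[:2] for q in p],np.float32)
    for _ in range(3):
        q=cv2.fitLine(W,cv2.DIST_HUBER,0,.01,.01).ravel(); r=(W[:,1]-q[3])*q[0]-(W[:,0]-q[2])*q[1]; W=W[abs(r)<3]
    return q,len(W)
vs,us=np.nonzero(m); u0=us.min()
cols=range(u0+8,min(u0+45,us.max()-12)); 
far,a=fl([(u,np.nonzero(m[:,u])[0].min()-.5) for u in cols]); near,b=fl([(u,np.nonzero(m[:,u])[0].max()+.5) for u in range(u0+12,min(u0+45,us.max()-8))])
vv=vs[us<u0+12]; out,k=fl([(np.nonzero(m[v])[0].min()-.5,v) for v in range(vv.min()+7,vv.max()-3)])
for nme,q in (('far',far),('near',near),('out',out)): print(nme,np.arctan2(q[1],q[0]).round(4),q[2:].round(1))
y=.187; d=np.array([-np.sin(y),np.cos(y)]); e=np.array([np.cos(y),np.sin(y)])
print('end s',out[2:]@d,'overhang',out[2:]@d-28.6,'to tip(179.1)',179.1-out[2:]@d,'far t',far[2:]@e-482.7,'near t',near[2:]@e-482.7)
E
python3 bm.py t11
```

```text
t: 23.35
tcp_pos: [507.8, -72.5, 48.5]
ee_rot: [3.14, -0.0, 0.187]
ft_force: [0.4, -5.2, -0.8]
width: 21.9
t 23.35 at [507.8 -72.5  48.5] yaw 0.1869 rp [ 3.1397 -0.      0.1869] w 21.9 F [ 0.4 -5.2 -0.8] q [-0.31  0.23  1.82 -0.    1.09  1.08]
shift tool m [-0.0004  0.0192  0.0005] turn -0.0001
far -1.3787 [512.3 104.2]
near -1.3733 [434.9  82.7]
out 0.1861 [465.3 158.6]
end s 69.34513665157257 overhang 40.74513665157257 to tip(179.1) 109.75486334842742 far t 40.05471488233485 near t -40.01548868977699
```

The board is now square (0.186 against 0.187) and centred (edges at ±40 mm), with 110 mm to go. I'll slide about 100 mm.

```bash
python3 -m pendant '0 -0.002 0 0;0 -0.004 0 0;0 -0.006 0 0;0 -0.007 0 0;0 -0.007 0 0;0 -0.007 0 0;0 -0.007 0 0;0 -0.007 0 0;0 -0.007 0 0;0 -0.007 0 0;0 -0.007 0 0;0 -0.007 0 0;0 -0.007 0 0;0 -0.006 0 0;0 -0.006 0 0;0 -0.004 0 0;0 -0.002 0 0;0 0 0 0;0 0 0 0;0 0 0 0'; python3 go.py 488.3 30 48.3 0.187; python3 look.py top t12; python3 bm.py t12; python3 look.py wrist w12;python3 -c "
from h import *
im=cv2.imread('pics/t12.png');cv2.imwrite('pics/t12c.png',cv2.resize(im[150:270,100:300],None,fx=4,fy=4,interpolation=cv2.INTER_CUBIC))"
```

```text
t: 25.9
tcp_pos: [489.9, 25.3, 48.9]
ee_rot: [3.138, -0.001, 0.187]
ft_force: [0.8, -4.3, 0.0]
width: 21.9
t 25.9 at [489.9  25.3  48.9] yaw 0.1873 rp [ 3.1382e+00 -1.2000e-03  1.8730e-01] w 21.9 F [ 0.8 -4.3  0. ] q [-0.12  0.19  1.87 -0.    1.08  1.26]
shift tool m [-0.0007 -0.0049  0.0006] turn 0.0003
far -1.4038 [490.4 221.5]
near -1.3921 [411.7 209.6]
out 0.1939 [443.5 255.2]
end s 168.30198132383106 overhang 139.70198132383106 to tip(179.1) 10.798018676168937 far t 40.34989825051997 near t -39.234973942174406
```

View pics/t12c.png

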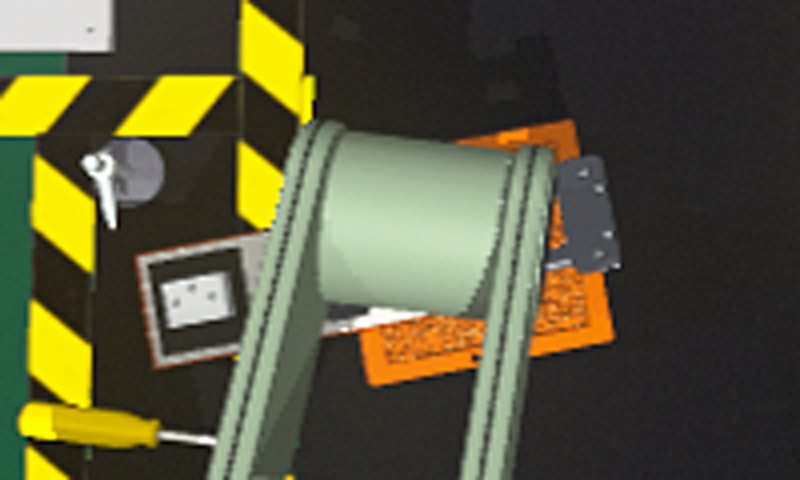

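View pics/w12.png

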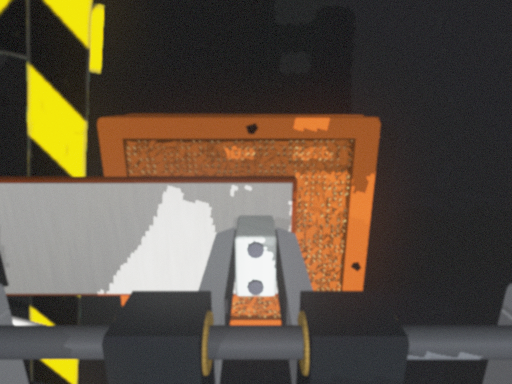

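```bash
python3 -c "
from h import *
y=.187; d=np.array([-np.sin(y),np.cos(y)]); e=np.array([np.cos(y),np.sin(y)])
for t in ('t10','t11','t12'):
    im=cv2.imread(f'pics/{t}.png');c=np.load(f'pics/{t}_c.npy',allow_pickle=True).item();g=cv2.cvtColor(im,cv2.COLOR_BGR2GRAY).astype(float)
    o=[]
    for v in range(200,208):
        r=np.clip(g[v,124:133]-110,0,None)
        if r.sum()>30:
            u=(r*np.arange(124,133)).sum()/r.sum(); w=onz(c,u,v,64)[:2]; o.append((v,u.round(2),(w@d).round(1),(w@e-482.7).round(1)))
    print(t,o)
"

```

```text
t10 [(200, np.float64(126.64), np.float64(180.4), np.float64(79.3)), (201, np.float64(126.7), np.float64(180.7), np.float64(76.6)), (202, np.float64(126.95), np.float64(180.5), np.float64(73.8)), (203, np.float64(127.19), np.float64(180.3), np.float64(71.0)), (204, np.float64(127.35), np.float64(180.3), np.float64(68.2)), (205, np.float64(127.76), np.float64(179.7), np.float64(65.3)), (206, np.float64(128.0), np.float64(179.5), np.float64(62.5))]
t11 [(200, np.float64(126.64), np.float64(180.5), np.float64(79.3)), (201, np.float64(126.69), np.float64(180.8), np.float64(76.6)), (202, np.float64(126.96), np.float64(180.5), np.float64(73.8)), (203, np.float64(127.22), np.float64(180.2), np.float64(70.9)), (204, np.float64(127.34), np.float64(180.3), np.float64(68.2)), (205, np.float64(127.75), np.float64(179.7), np.float64(65.3)), (206, np.float64(128.0), np.float64(179.5), np.float64(62.5))]
t12 [(200, np.float64(126.58), np.float64(180.6), np.float64(79.3)), (201, np.float64(126.62), np.float64(180.9), np.float64(76.6)), (202, np.float64(126.96), np.float64(180.5), np.float64(73.8)), (203, np.float64(127.09), np.float64(180.6), np.float64(71.0)), (204, np.float64(127.22), np.float64(180.7), np.float64(68.3)), (205, np.float64(127.6), np.float64(180.1), np.float64(65.4)), (206, np.float64(127.64), np.float64(180.4), np.float64(62.7))]
```

```bash
cat > be.py <<'E'
import sys
from h import *
t=sys.argv[1]
y=.187; d=np.array([-np.sin(y),np.cos(y)]); e=np.array([np.cos(y),np.sin(y)])
im=cv2.imread(f'pics/{t}.png');c=np.load(f'pics/{t}_c.npy',allow_pickle=True).item();g=im[...,2].astype(float)
o=[]
for tt in np.arange(-30,31,5):
    # sample red channel along s at fixed t, find outer half-level crossing
    ss=np.arange(150,200,.5); px=np.array([proj(c,np.r_[(482.7+tt)*e+s*d,64]) for s in ss]).astype(np.float32)
    r=cv2.remap(g.astype(np.float32),px[:,0].reshape(1,-1),px[:,1].reshape(1,-1),cv2.INTER_LINEAR).ravel()
    bg=np.median(r[-20:]); k=np.nonzero(r>bg+35)[0]
    o.append((float(tt),round(float(ss[k.max()]),1) if len(k) else None))
print(o)
E
python3 be.py t12; python3 -c "
import cv2
im=cv2.imread('pics/t12.png');cv2.imwrite('pics/t12d.png',cv2.resize(im[180:250,115:175],None,fx=8,fy=8,interpolation=cv2.INTER_NEAREST))"
```

```text
[(-30.0, 169.0), (-25.0, 169.0), (-20.0, 169.5), (-15.0, 170.0), (-10.0, 169.5), (-5.0, 169.5), (0.0, 169.5), (5.0, 169.5), (10.0, 169.5), (15.0, 169.5), (20.0, 169.5), (25.0, 169.5), (30.0, 169.5)]
```

View pics/t12d.png

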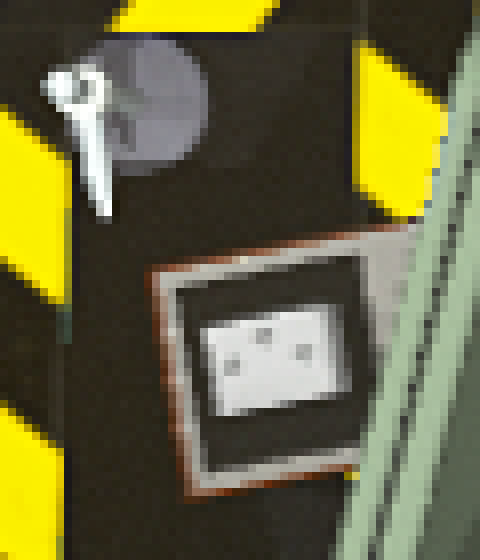

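The board end is at s of about 168.5–169 and the pointer at about 180, leaving roughly 11 mm.

```bash
python3 -m pendant '0 -0.002 0 0;0 -0.003 0 0;0 -0.003 0 0;0 -0.002 0 0;0 -0.001 0 0;0 0 0 0;0 0 0 0;0 0 0 0'; python3 go.py 488.3 36 48.3 0.187; python3 look.py top t13; python3 bm.py t13; python3 be.py t13;python3 -c "
import cv2
im=cv2.imread('pics/t13.png');cv2.imwrite('pics/t13d.png',cv2.resize(im[180:250,105:175],None,fx=8,fy=8,interpolation=cv2.INTER_NEAREST))"
```

```text
t: 27.0
tcp_pos: [488.0, 35.8, 48.9]
ee_rot: [3.138, -0.001, 0.187]
ft_force: [1.2, -5.6, -0.1]
width: 21.7
t 27.0 at [488.   35.8  48.9] yaw 0.1875 rp [ 3.1376e+00 -1.3000e-03  1.8750e-01] w 21.7 F [ 1.2 -5.6 -0.1] q [-0.1   0.18  1.87 -0.    1.08  1.28]
shift tool m [ 0.0004 -0.0001  0.0006] turn 0.0005
far -1.3794 [488.8 232.6]
near -1.4611 [410.1 219.4]
out 0.0234 [446.3 264.2]
end s 176.5744228824693 overhang 147.9744228824693 to tip(179.1) 2.525577117530702 far t 40.80528425814208 near t -38.91574334779847
[(-30.0, 179.5), (-25.0, 180.0), (-20.0, 180.0), (-15.0, 179.5), (-10.0, 180.0), (-5.0, 180.0), (0.0, 180.0), (5.0, 181.0), (10.0, 180.0), (15.0, 180.0), (20.0, 181.0), (25.0, 180.0), (30.0, 180.5)]
```

View pics/t13d.png

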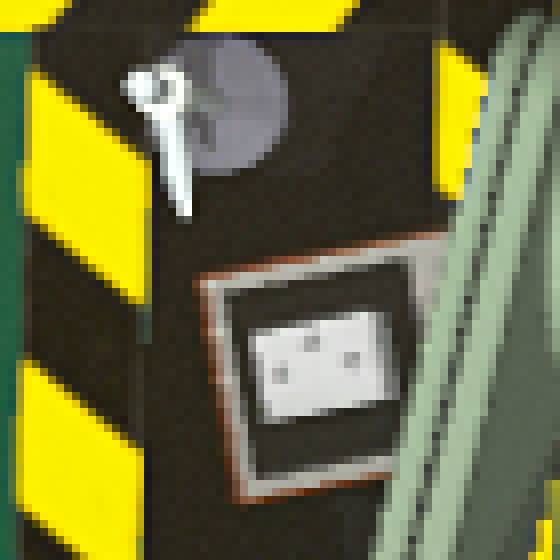

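By colour the end is at s≈179.5–180 against the pointer at ≈180.2, so they are level. The tool's roll and z suggest the tail has risen about 0.5 mm. I'll press it down slightly and watch the force.

```bash
python3 -m pendant '0 0 0.0005 0;0 0 0 0;0 0 0 0'; python3 -m pendant '0 0 0.0005 0;0 0 0 0;0 0 0 0'; python3 -c "
from plant import arm
s=arm.read_state();print(s['ee_rot'],s['tcp_pos'],s['ft_force'],s['ft_torque'])"; python3 look.py wrist w14; python3 -c "
from h import *
c=np.load('pics/w14_c.npy',allow_pickle=True).item();D=np.load('pics/w14.npy');P=cloud(c,D)
def pl(r):
    Q=P[r[2]:r[3],r[0]:r[1]].reshape(-1,3); A=np.c_[Q[:,:2]-Q[:,:2].mean(0),np.ones(len(Q))]; k=np.linalg.lstsq(A,Q[:,2],rcond=None)[0]
    d=np.array([-np.sin(.187),np.cos(.187)]); e=np.array([d[1],-d[0]]); return 'slope y',(k[:2]@d).round(4),'slope x',(k[:2]@e).round(4),'z',k[2].round(1)
print('board',pl((10,200,188,285)),'stack',pl((140,360,118,134)))
"
```

```text
t: 27.42
tcp_pos: [488.0, 35.8, 48.8]
ee_rot: [3.138, -0.001, 0.187]
ft_force: [0.1, -5.5, 2.3]
width: 22.2
t: 27.8
tcp_pos: [488.0, 35.7, 48.7]
ee_rot: [3.138, -0.001, 0.187]
ft_force: [-0.5, -6.9, 4.7]
width: 21.9
[ 3.13775793e+00 -1.12491876e-03  1.87269251e-01] [488.02226632  35.74345876  48.69795839] [-0.45533352 -6.88967263  4.7286477 ] [-1.35130873  0.17245403  0.0181232 ]
board ('slope y', np.float64(-0.0576), 'slope x', np.float64(0.1702), 'z', np.float64(63.8)) stack ('slope y', np.float64(-0.0011), 'slope x', np.float64(1.8345), 'z', np.float64(55.4))
```

View pics/w14.png

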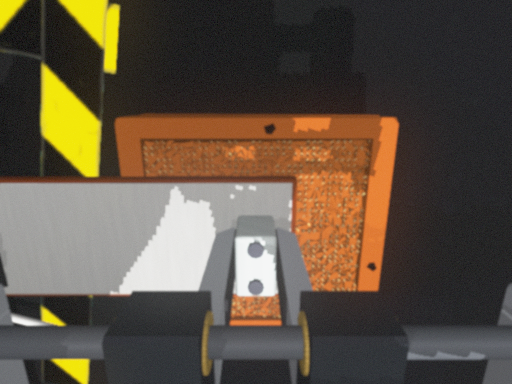

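```bash
python3 -c "
from h import *
d=np.array([-np.sin(.187),np.cos(.187)]); e=np.array([d[1],-d[0]])
for t in ('w12','w14'):
    c=np.load(f'pics/{t}_c.npy',allow_pickle=True).item();D=np.load(f'pics/{t}.npy');P=cloud(c,D)
    def pl(r,lo,hi):
        Q=P[r[2]:r[3],r[0]:r[1]].reshape(-1,3);Q=Q[(Q[:,2]>lo)&(Q[:,2]<hi)]; A=np.c_[Q[:,:2]-Q[:,:2].mean(0),np.ones(len(Q))]; k=np.linalg.lstsq(A,Q[:,2],rcond=None)[0]
        return 'slope y',(k[:2]@d).round(4),'slope x',(k[:2]@e).round(4),'z',k[2].round(1),len(Q)
    print(t,'board',pl((10,205,188,285),58,72),'stack',pl((150,375,119,134),48,62))
"
```

```text
w12 board ('slope y', np.float64(-0.0056), 'slope x', np.float64(0.0021), 'z', np.float64(63.0), 18793) stack ('slope y', np.float64(0.0008), 'slope x', np.float64(0.0085), 'z', np.float64(54.4), 3354)
w14 board ('slope y', np.float64(-0.004), 'slope x', np.float64(0.0018), 'z', np.float64(62.9), 18791) stack ('slope y', np.float64(0.0004), 'slope x', np.float64(0.0067), 'z', np.float64(54.4), 3358)
```

```bash
python3 -m pendant '0 0 0.0007 0;0 0 0 0;0 0 0 0'; python3 -m pendant '0 0 0.0007 0;0 0 0 0;0 0 0 0;0 0 0 0'; python3 look.py wrist w15; python3 look.py top t15; python3 be.py t15; python3 look.py scene s15; python3 -c "
from h import *
d=np.array([-np.sin(.187),np.cos(.187)]); e=np.array([d[1],-d[0]])
for t in ('w15',):
    c=np.load(f'pics/{t}_c.npy',allow_pickle=True).item();D=np.load(f'pics/{t}.npy');P=cloud(c,D)
    def pl(r,lo,hi):
        Q=P[r[2]:r[3],r[0]:r[1]].reshape(-1,3);Q=Q[(Q[:,2]>lo)&(Q[:,2]<hi)]; A=np.c_[Q[:,:2]-Q[:,:2].mean(0),np.ones(len(Q))]; k=np.linalg.lstsq(A,Q[:,2],rcond=None)[0]
        return 'slope y',(k[:2]@d).round(4),'slope x',(k[:2]@e).round(4),'z',k[2].round(1),len(Q)
    print(t,'board',pl((10,205,188,285),58,72),'stack',pl((150,375,119,134),48,62))
im=cv2.imread('pics/t15.png');cv2.imwrite('pics/t15d.png',cv2.resize(im[120:280,95:295],None,fx=4,fy=3.75,interpolation=cv2.INTER_CUBIC))
"; python3 go.py 488 35.8 48.3 0.187
```

```text
t: 28.22
tcp_pos: [488.0, 35.7, 48.5]
ee_rot: [3.138, -0.001, 0.187]
ft_force: [-2.5, -7.0, 9.0]
width: 22.0
t: 28.72
tcp_pos: [488.1, 35.7, 48.4]
ee_rot: [3.138, -0.001, 0.187]
ft_force: [-3.4, -8.3, 11.8]
width: 21.5
[(-30.0, 180.0), (-25.0, 180.0), (-20.0, 180.5), (-15.0, 180.0), (-10.0, 180.0), (-5.0, 180.0), (0.0, 180.0), (5.0, 180.5), (10.0, 180.0), (15.0, 180.0), (20.0, 180.5), (25.0, 180.0), (30.0, 180.5)]
w15 board ('slope y', np.float64(-0.0008), 'slope x', np.float64(0.0018), 'z', np.float64(63.0), 18796) stack ('slope y', np.float64(0.0003), 'slope x', np.float64(0.0069), 'z', np.float64(54.4), 3355)
t 28.88 at [488.1  35.7  48.4] yaw 0.1873 rp [ 3.1379e+00 -1.0000e-03  1.8730e-01] w 22.1 F [-2.9 -7.  11.7] q [-0.1   0.18  1.87 -0.    1.08  1.28]
shift tool m [-0.0001 -0.0001  0.0001] turn 0.0003
```

View pics/t15d.png

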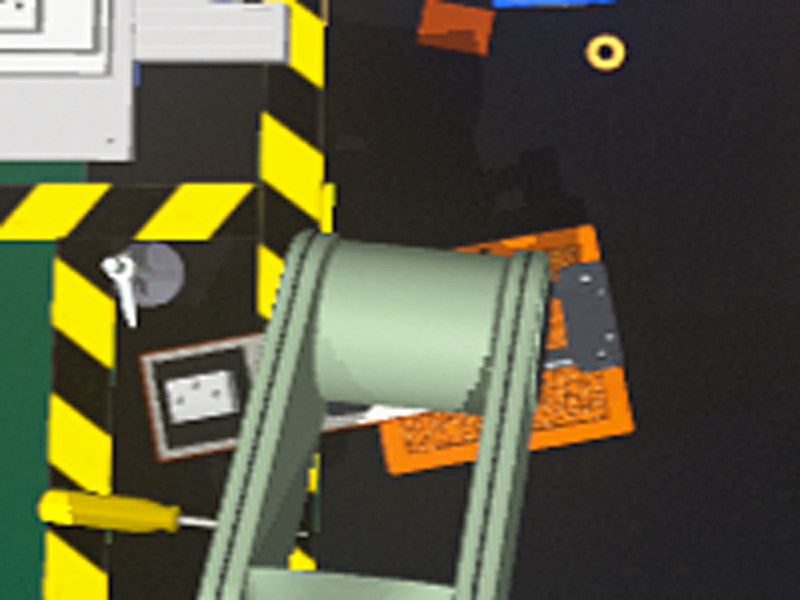

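View pics/s15.png

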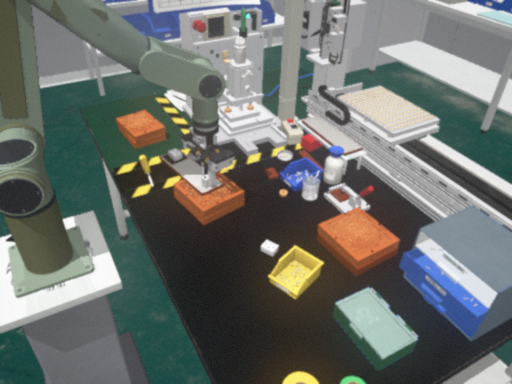

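The board is flat (slope under 0.1%), its end is level with the pointer (about 180.0 against 180.2 mm), and the die is on the pad. The bin is empty, the bystanders are untouched, and the wrist force is steady at about 14 N. Handing in.

```bash
python3 -c "
from plant import arm
print(arm.job_done()); s=arm.read_state(); print(s['t'],s['tcp_pos'],s['ft_force'],s['width'])"
```

```text
the job is handed in; nothing more can be done
None
the job is handed in; nothing more can be done
```

The die is on the pad, the board is run out level with the gauge's pointer, and the job was handed in at about 29 s with the gripper still holding the grip block.

**What I did:** I lifted the die out of the bin, set it on the pad and let go. I then took the grip block, turned the board about 0.04 rad to square it to the stack, and slid it out without lifting. Finally I pressed the tail down lightly to keep the board flat.

**Last checks:**
- **Board end:** about 180.0 mm by colour against the pointer at about 180.2 mm, roughly 151 mm out from the stack's edge.
- **Board squareness and flatness:** parallel to the stack to about 0.01 rad at the last clean fit. The slope along the board is under 0.001.
- **Die:** it was within about 1 mm of the pad's centre after release, and still on the pad in the last picture.
- **Grip:** 22 mm on the block, with a steady wrist force of about 14 N.
- **Bystanders:** the collar, coupon and screwdriver look unmoved in the pictures.

**What failed or disagreed:**
- **First grasp missed:** it closed on air without touching the die. The fingertips really end about 21 mm short of the reported TCP. Two cameras showed this and I corrected for it.
- **Tail lift:** after the slide the board was tilted about 5 mrad, the tail some 0.5 mm up, until I pressed it down.
- **Unusable reading:** the depth-based fit of the board's end in the near-final position was off, so I used the colour edge for the last few millimetres.

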